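# Clip two control modules onto the sloping rail of a tube-heating console

## Task

Fit the two loose control modules onto the rail of the sloping console, each in the gap above the marker plate of its own colour, in either order: hook the module's top lip behind the rail's upper edge with the foot swung off, then tilt the foot down until its clip snaps onto the rail's lower edge. Leave both fully home and square on the rail, let go of them, and do not disturb the tube rack, bottle, beaker or spanner.

Things in the scene. Friction and masses are not known exactly. Their poses are not given: they have to be found in the camera images.
- blue_centre (a point): centre of the loose blue-nosed control module, grey plastic, 90 long (x) x 45 wide (y) x 84 deep (z), 0.15-0.33 kg; starts on the bench lying on its back, nose up. +x to its top (hook-lip end), -x to its foot (black clip tab), z out of the front; point 42 above the back plane. Seated: this point is 30 out from the rail face, on the rail's mid line, axes parallel to the rail's
- orange_centre (a point): centre of the loose orange-nosed control module: alike the blue one in every size, mass, axis and way of working, only its nose is orange
- blue_nose (a point): middle of the blue nose, the part to grip: a block 45 along x (flat gripping faces at x = -22.5 and +22.5), 44 along y, 30 along z, standing 54 to 84 above the module's back plane. The grey body under it fills x -45..45, 12 to 54 above the back plane. Module axes; this point is 69 above the back plane
- orange_nose (a point): middle of the orange nose; the same as on the blue module
- blue_lip (a point): tip of the rigid hook lip on the module's back, 13 from mid length towards the top and 5 above the back plane. The lip reaches 4.5 out from the wall of the rail recess at x = 17.5 towards the foot; between lip and recess floor (12 above the back plane) is a slot 3.8 high for the rail's 2.5 thick flange. Lip tip bevelled; back corner above x = 30 chamfered
- orange_lip (a point): tip of the orange module's hook lip; the same as on the blue module
- blue_clip (a joint): sprung foot clip: travel in m, 0 at rest and when snapped home, up to 0.0055 pushed back to the foot end. Its catch reaches to x = -14.8, 8.5 above the back plane, with a ramp under it: pressing the foot down pushes it back 2.7 mm against about 3 N, and it springs back to 0 in the last 2 degrees of tilt, catching behind the lower flange
- orange_clip (a joint): foot clip of the orange module; the same as on the blue module
- blue_gap (a point): place of the blue module: point on the rail's face and mid line, middle of the 56 wide gap below which the blue marker plate (19 x 44) sits on the lower duct's lid. Level axes: y along the rail, x horizontal, away from the robot, z up (not tilted with the rail)
- orange_gap (a point): place of the orange module, the gap above the orange marker plate; same kind of point and axes as blue_gap
- rail: steel top-hat rail, 280 long, on a white panel that slopes up away from the robot at 40 degrees. Origin: middle of the rail's front face, 98 above the bench. x up the slope, y along the rail, z out of the panel (40 degrees from vertical, towards the robot). Flanges 2.5 thick, free edges at x = +17.5 and -17.5, overhanging 6; panel face 25 behind the rail's front face
- rail_top_edge (a point): middle of the rail's upper free edge (rail frame: x 17.5, z -1.25; axes of the rail). To fit a module: foot swung 20-24 degrees off, lip tip lowered behind the flange plane 5 or more beyond this edge; draw it along its own length (foot-wards) so the flange enters the slot square to its mouth and bottoms at x = 17.5; then tilt about the edge. A straight push does not fit
- console: console fixed to the bench, 300 wide (y); origin on the bench under the rail's middle. On the rail are fixed: a dark-nosed module at y -22.5..22.5, one at 78.5..114.5 (noses 72 out from the rail face), terminal blocks at -114.5..-78.5 (38 out), end brackets. Wiring ducts at rail x 82..107 and -90..-65, lids 15 out. Gaps: y 22.5..78.5 and -78.5..-22.5
- tube_rack_centre (a point): bystander: loose white twin-tube rack with two stoppered glass tubes, 70 x 128 x 235 high; point on its axis 110 up. Leave alone
- bottle_centre (a point): bystander: loose amber reagent bottle, 72 diameter, 150 high; point half-way up. Leave alone
- beaker_centre (a point): bystander: loose glass beaker, 70 diameter, 85 high; point half-way up. Leave alone
- spanner_centre (a point): bystander: loose steel spanner lying flat, 140 long along its x, under 12 high; point at its middle. Leave alone
Mind the look-alikes: they are no part of the job. What is shaped like the part that bears blue_centre but yellow is not meant.

How it is judged:
By the outcome, as a careful person would: the job done as asked, in the order asked, and still so for the second after the job is handed in, with the robot touching nothing.
It also fails if it takes over 54 s, if anything falls off the work surface, if the arm or the gripper's body presses on something with over 40 N, if the wrist force passes 120 N, or if a joint passes its speed limit or range.

## Robot

A 6-joint arm with a two-finger parallel gripper is mounted at the origin on the work surface. World frame = base frame: x ahead of the robot, y to its left, z up, the work surface at z = 0. Lengths are in mm, angles in rad, forces in N, time in s.
With the tool pointing down it reaches from about 350 to 725 mm from the base axis. Payload 6 kg.
Tool frame: the origin (TCP) lies midway between the tips of the shut fingers; the grasp point (between the pads) lies 19 mm behind it (robot.grasp_offset is the distance from the TCP to the grasp point, in mm); z points along the fingers, y is the direction in which the jaws open and shut (so a half turn about z gives the same grasp; the last joint's range is limited). The gripper opens to 85 mm and grips with 20 to 120 N. Pads are 22 mm wide; open, the fingers measure 114 mm over their backs; the gripper's body (76 mm by 85 mm) begins 54 mm behind the grasp point. The pads swing forward as they close: fully open they stand 13 mm farther back than shut.
Start: joints at [-0.876, 0.04, 0.085, 0, -1.615, -0.334], TCP at [211.82, -561.341, 208.461] pointing down, gripper open.
Joint ranges: [-2.56, 2.56], [-1.29, 2.01], [-1.08, 1.49], [-3.29, 1.98], [-2.81, -0.18], [-2.99, 2.99]. Speed limits (rad/s): [2.57, 2.57, 3.01, 3.14, 3.14, 3.14].

## Interface

Orientations are given as a unit quaternion [w, x, y, z].
In Python, from plant import robot, get_image, ticket gives the robot as it stands.
- The arm moves only by the tool servo_tool, never from a script. Its argument "rows" is a list of rows, each an object with "delta_pos": the shift along the tool's x, y, z in m, a list of three; "turn": the turn about the tool's z in rad. In form: [{"delta_pos": [dx, dy, dz], "turn": turn}, ...]. A call has 1 to 5 rows; each row shifts and turns the commanded pose from where the row before left it, along the tool's axes as they then stand; what a row does not reach is not made up. A row lasts 1/10 s, in which the tool goes at most 50 mm and 8.59 degrees, less where a joint would pass 70% of its speed; a pose out of reach is approached as far as the arm can. A call is refused whole if a number of a shift passes 0.05 or a number of a turn 0.15, either way. A call with a gripper value outside its range is refused whole. "claw" is the opening, from 0 (shut) to 1 (fully open), set as the call begins (left out, the last holds). The fingers move at their own pace and stop on an object; "force" is the grip in N (left out, the last holds). Time passes only in rows, so rows that do not move let the fingers close. It gives the time, the measured TCP pose, the force and the opening at its end, in the units of the state.
- robot.get_state(): the state, without advancing time (a new reading comes with each control period).
- get_image(name): name is "scene" or "side" or "wrist"; returns a dict with "color" (400x640x3 uint8, red, green, blue), "intrinsics" (3x3 intrinsics, pixels), "k1" (the pictures are not rectified: a ray, as slopes to the right and down, at radius r is drawn at 1 + k1 r^2 times it, then the intrinsics apply), "R" (3x3) and "t" (3): a world point X has camera coordinates R X + t. Camera axes: x right, y down, z forward; pixel columns grow to the right and rows downward; lengths in mm; the calibration is good to about 2 mm. A picture is of the moment at which its call begins. There is no depth.
- ticket.close_job(): hands the job in, once; it reports no verdict.
The state is a dict: "time_s": time; "joint_pos": joint angles; "dq": joint speeds; "effort": joint torques, N m; "ee_pos": TCP position; "tcp_rot": TCP orientation; "contact_force": force on the tool from outside, world axes, zero at the start; "wrist_torque": the same for the moment, N m; "grip_width": finger opening in mm.
Only numpy, scipy, OpenCV 4.12 (cv2) and the standard library are available. Lean on these libraries where they do the work, as an engineer would, in place of code of your own. Each camera call takes 0.05 s, during which the arm holds its last target. There are 200 camera calls.

## Working session

There is one attempt and no reset: what is moved stays moved. The work goes in short steps, Python scripts to look and compute and a tool call to move; the robot and the scene stay as the last step left them, time stands still between calls to the robot, and variables do not carry over. Pictures are saved under pics/ and viewed, about 8 in all and at most 12, crops included, and the job is handed in when it is done.

Besides the shell and the picture viewer there is one more tool, called after "Request:" as name([rows], argument=value, ...), one row to a line, values as JSON. servo_tool: Moves the arm, as the interface text tells. Its arguments: {"type":"object","properties":{"rows":{"type":"array"},"claw":{"type":"number"},"force":{"type":"number"}},"required":["rows"]}

```bash
mkdir -p pics; cat > h.py <<'E'
import numpy as np, cv2
from plant import robot, get_image, ticket
def grab(n,tag):
    d=get_image(n); cv2.imwrite(f'pics/{tag}.png',d['color'][:,:,::-1]); np.save(f'pics/{tag}.npy',d,allow_pickle=True); return d
def load(tag): return np.load(f'pics/{tag}.npy',allow_pickle=True).item()
def proj(d,P):
    P=np.atleast_2d(P); c=P@np.array(d['R']).T+np.array(d['t']); s=c[:,:2]/c[:,2:]
    s=s*(1+d['k1']*(s**2).sum(1,keepdims=True)); K=np.array(d['intrinsics']); return s@K[:2,:2].T+K[:2,2]
def ray(d,uv):
    K=np.array(d['intrinsics'],float)
    s=cv2.undistortPoints(np.array(uv,float).reshape(-1,1,2),K,np.array([d['k1'],0,0,0.])).reshape(-1,2)
    R=np.array(d['R']); v=np.c_[s,np.ones(len(s))]@R; return -R.T@np.array(d['t']),v/np.linalg.norm(v,axis=1,keepdims=True)
def onz(d,uv,z):
    o,v=ray(d,uv); return o+v*((z-o[2])/v[:,2])[:,None]
def st():
    s=robot.get_state(); print({k:np.round(s[k],3).tolist() for k in('time_s','joint_pos','ee_pos','tcp_rot','contact_force','grip_width')}); return s
E
python3 - <<'E'
from h import *
st()
a=grab('scene','sc0');b=grab('side','si0');w=grab('wrist','wr0')
for d in(a,b,w): print(np.round(d['R'],3).tolist(),np.round(d['t'],1),d['k1'],np.array(d['intrinsics'])[[0,0],[0,2]])
E
```

```text
{'time_s': 0.0, 'joint_pos': [-0.876, 0.041, 0.084, -0.0, -1.615, -0.334], 'ee_pos': [211.766, -560.988, 207.468], 'tcp_rot': [-0.0, -0.179, 0.984, 0.001], 'contact_force': [1.246, -0.201, 0.426], 'grip_width': 85.426}
[[0.407, 0.914, -0.002], [0.638, -0.286, -0.715], [-0.654, 0.289, -0.699]] [-185.6 -226.5 1579.5] 0.011997164383488855 [489.94786275 315.39544778]
[[-0.827, -0.562, 0.01], [-0.419, 0.604, -0.678], [0.376, -0.565, -0.735]] [365.6 237.7 872.1] -0.035264028482661997 [450.1229061  319.67312081]
[[-0.352, 0.936, 0.001], [0.89, 0.335, 0.308], [0.288, 0.11, -0.951]] [599.5 -41.2 379.7] -0.02556709732711109 [352.51898346 320.02397328]
```

View pics/sc0.png

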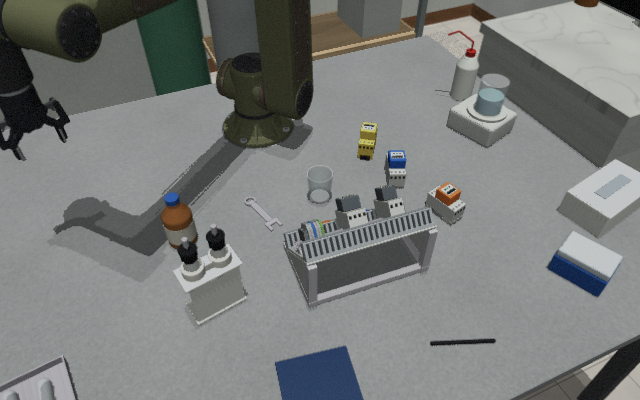

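View pics/si0.png

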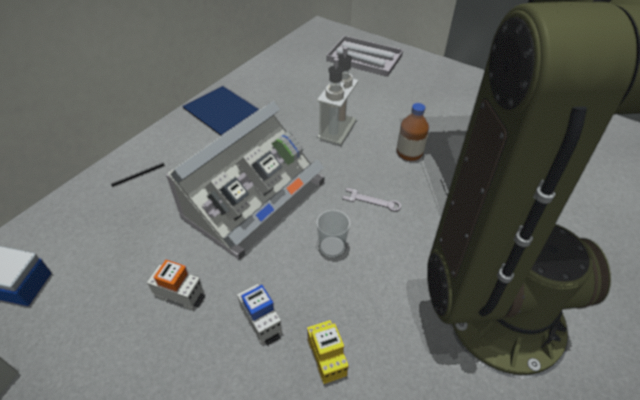

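```bash
cat >> h.py <<'E'
def mask(d,c):
    h=cv2.cvtColor(np.ascontiguousarray(d['color']),cv2.COLOR_RGB2HSV)
    lo,hi={'b':((105,120,60),(122,255,255)),'o':((4,150,90),(15,255,255))}[c]
    return cv2.morphologyEx(cv2.inRange(h,lo,hi),cv2.MORPH_CLOSE,np.ones((3,3)))
def blobs(d,c,amin=25):
    n,l,s,ce=cv2.connectedComponentsWithStats(mask(d,c)); return [(s[i].tolist(),ce[i].round(1).tolist()) for i in range(1,n) if s[i][4]>=amin]
def tri(vs):
    A=np.zeros((3,3));b=np.zeros(3)
    for d,uv in vs:
        o,v=ray(d,[uv]);v=v[0];M=np.eye(3)-np.outer(v,v);A+=M;b+=M@o
    return np.linalg.solve(A,b)
E
python3 - <<'E'
from h import *
a=load('sc0');b=load('si0')
for n,d in(('sc',a),('si',b)):
    for c in'bo': print(n,c,blobs(d,c))
A=cv2.resize(a['color'][100:250,280:480,::-1],None,fx=4,fy=4,interpolation=2)[:560]
cv2.imwrite('pics/c1.png',A)
cv2.imwrite('pics/c2.png',cv2.resize(b['color'][120:370,130:380,::-1],None,fx=2.4,fy=2.4,interpolation=2))
E
```

```text
sc b [([388, 150, 18, 18, 211], [396.3, 160.1]), ([164, 192, 15, 14, 163], [171.4, 198.7]), ([311, 223, 6, 15, 32], [313.8, 229.8]), ([548, 254, 61, 43, 998], [576.9, 275.2]), ([276, 347, 87, 53, 3512], [318.7, 376.9])]
sc o [([435, 183, 26, 23, 241], [447.0, 195.9]), ([162, 203, 28, 23, 453], [175.4, 215.0])]
si b [([184, 87, 73, 47, 1749], [220.3, 109.3]), ([413, 104, 12, 8, 73], [418.4, 107.0]), ([257, 204, 16, 17, 128], [264.4, 212.0]), ([0, 259, 42, 47, 406], [17.4, 289.4]), ([242, 285, 31, 34, 337], [258.7, 305.2])]
si o [([414, 120, 14, 15, 133], [420.6, 127.9]), ([288, 179, 14, 14, 90], [294.5, 185.7]), ([155, 260, 30, 31, 264], [169.6, 278.0])]
```

View pics/c2.png

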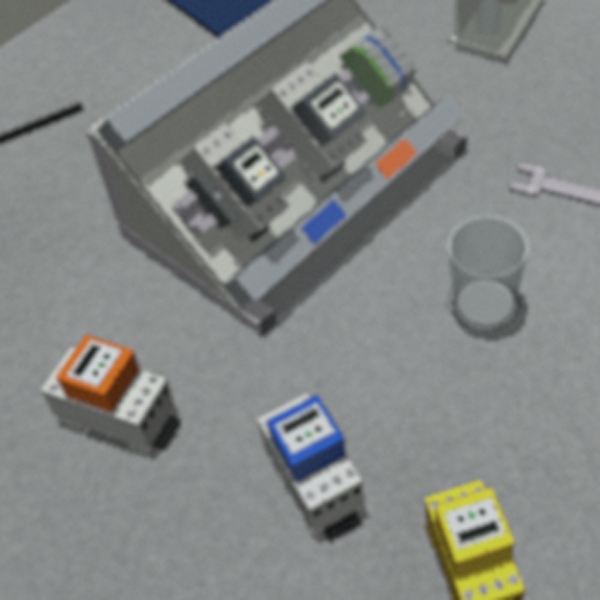

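View pics/c1.png

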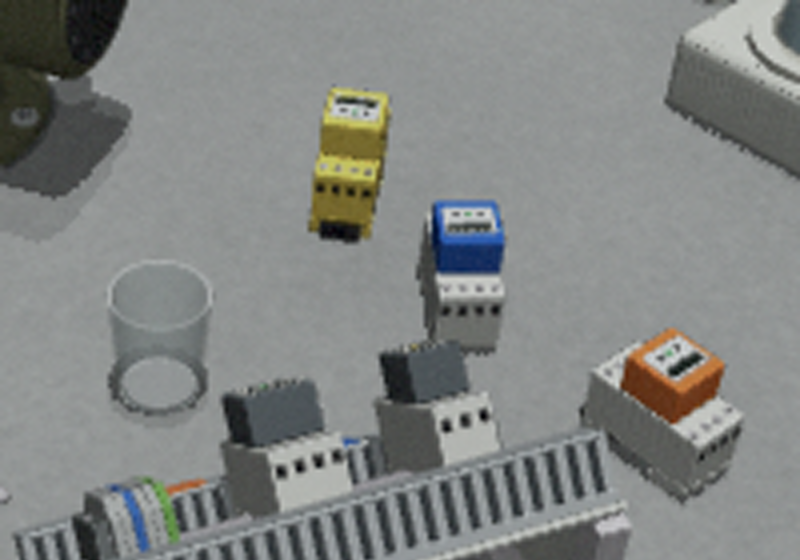

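```bash
python3 - <<'E'
from h import *
a=load('sc0');b=load('si0')
f2=lambda L:np.array(L)/2.4+[130,120]-.3
f1=lambda L:np.array(L)/4+[280,100]-.4
H=98-77.5*np.sin(np.radians(40))+15*np.cos(np.radians(40))
P=[onz(b,[c],H)[0] for c in((264.4,212.0),(294.5,185.7))]; print('plates',np.round(P,1),np.linalg.norm(P[0]-P[1]))
for n,x,y in(('blue',f2([(268,408),(315,396),(344,441),(302,459)]),f1([(432,201),(500,201),(503,235),(437,232)])),('orange',f2([(90,337),(137,349),(108,391),(62,376)]),f1([(672,330),(723,366),(683,393),(627,362)]))):
    for d,c in((b,x),(a,y)):
        q=onz(d,c,84)[:,:2]; print(n,q.round(1).tolist(),q.mean(0).round(1),[np.round(np.linalg.norm(q[i]-q[i-1]),1) for i in range(4)],[np.round(np.degrees(np.arctan2(*(q[i]-q[i-1])[::-1])),1) for i in range(4)])
# console top duct front upper edge points in side view
E
```

```text
plates [[525.1  91.7  59.7]
 [518.6  -9.3  59.7]] 101.14695823637061
blue [[427.3, 276.0], [404.7, 247.6], [362.7, 265.3], [378.8, 294.3]] [393.4 270.8] [np.float64(51.8), np.float64(36.3), np.float64(45.6), np.float64(33.2)] [np.float64(-20.8), np.float64(-128.5), np.float64(157.1), np.float64(61.0)]
blue [[366.3, 259.0], [385.5, 301.9], [417.7, 284.6], [396.7, 245.4]] [391.5 272.7] [np.float64(33.3), np.float64(47.0), np.float64(36.5), np.float64(44.5)] [np.float64(155.8), np.float64(65.8), np.float64(-28.2), np.float64(-118.2)]
orange [[586.6, 307.6], [547.5, 294.4], [537.9, 334.6], [577.2, 345.5]] [562.3 320.5] [np.float64(39.0), np.float64(41.3), np.float64(41.3), np.float64(40.8)] [np.float64(-76.0), np.float64(-161.3), np.float64(103.4), np.float64(15.6)]
orange [[543.7, 333.8], [584.7, 343.6], [594.6, 306.4], [556.9, 290.5]] [570.  318.6] [np.float64(45.3), np.float64(42.2), np.float64(38.5), np.float64(40.9)] [np.float64(107.0), np.float64(13.5), np.float64(-75.1), np.float64(-157.1)]
```

```bash
cat >> h.py <<'E'
from scipy.spatial.transform import Rotation as Ro
def pose():
    s=robot.get_state(); w,x,y,z=s['tcp_rot']; return np.array(s['ee_pos']),Ro.from_quat([x,y,z,w])
def plan(wps,p=None,jaw=None,mx=.046,mt=.14):
    """wps: list of (x,y,z mm, jaw angle deg); prints rows (m, rad) in tool axes"""
    P,R=pose(); P=P if p is None else np.array(p,float)
    yv=R.apply([0,1,0]); a=np.arctan2(yv[1],yv[0]) if jaw is None else np.radians(jaw)
    for w in wps:
        T=np.array(w[:3],float); da=(np.radians(w[3])-a+np.pi)%(2*np.pi)-np.pi
        n=max(1,int(np.ceil(max(np.abs(T-P).max()/1000/mx,abs(da)/mt)))); 
        rows=[]
        for i in range(n):
            y=np.array([np.cos(a),np.sin(a),0]); z=np.array([0,0,-1.]); x=np.cross(y,z); d=(T-P)/n/1000
            rows.append([round(float(d@v),4) for v in(x,y,z)]+[round(-da/n,3)]); a+=da/n
        print(w,n); [print('  ',r) for r in rows]; P=T
E
python3 - <<'E'
from h import *
b=load('si0')
for n,uv in(('bottle',(410,155)),('rack',(337,138)),('beaker',(333,247)),('spanner',(372,200))): print(n,onz(b,[uv],0)[0].round())
P,R=pose(); print(P,R.as_matrix().round(3))
plan([(400,-300,250,110.6),(430,60,250,80),(402,267,200,65)])
E
```

```text
bottle [ 370. -321.    0.]
rack [ 567. -268.    0.]
beaker [374.  48.   0.]
spanner [ 373. -122.    0.]
[ 211.75956286 -561.08581599  207.73013536] [[-0.936 -0.353 -0.001]
 [-0.353  0.936  0.001]
 [ 0.     0.001 -1.   ]]
(400, -300, 250, 110.6) 6
   [-0.0447, 0.0296, -0.007, np.float64(0.0)]
   [-0.0447, 0.0296, -0.007, np.float64(0.0)]
   [-0.0447, 0.0297, -0.007, np.float64(0.0)]
   [-0.0447, 0.0297, -0.007, np.float64(0.0)]
   [-0.0447, 0.0297, -0.007, np.float64(0.0)]
   [-0.0447, 0.0297, -0.007, np.float64(0.0)]
(430, 60, 250, 80) 8
   [-0.0193, 0.0408, 0.0, np.float64(0.067)]
   [-0.0166, 0.042, 0.0, np.float64(0.067)]
   [-0.0137, 0.043, 0.0, np.float64(0.067)]
   [-0.0108, 0.0438, 0.0, np.float64(0.067)]
   [-0.0079, 0.0445, 0.0, np.float64(0.067)]
   [-0.0049, 0.0449, 0.0, np.float64(0.067)]
   [-0.0019, 0.0451, 0.0, np.float64(0.067)]
   [0.0011, 0.0451, 0.0, np.float64(0.067)]
(402, 267, 200, 65) 5
   [0.0127, 0.0398, 0.01, np.float64(0.052)]
   [0.0148, 0.0391, 0.01, np.float64(0.052)]
   [0.0168, 0.0383, 0.01, np.float64(0.052)]
   [0.0188, 0.0373, 0.01, np.float64(0.052)]
   [0.0207, 0.0363, 0.01, np.float64(0.052)]
```

Request:
servo_tool([
  {"delta_pos":[-0.045,0.03,-0.008],"turn":0},
  {"delta_pos":[-0.045,0.03,-0.008],"turn":0},
  {"delta_pos":[-0.045,0.03,-0.008],"turn":0},
  {"delta_pos":[-0.045,0.03,-0.008],"turn":0},
  {"delta_pos":[-0.045,0.03,-0.008],"turn":0},
], claw=1)

```text
time_s: 0.65
ee_pos: [356.5, -358.6, 245.2]
tcp_rot: [0.0, -0.179, 0.984, 0.0]
contact_force: [1.2, 0.2, 0.4]
grip_width: 85.4
```

Request:
servo_tool([
  {"delta_pos":[-0.035,0.035,-0.008],"turn":0.05},
  {"delta_pos":[-0.019,0.041,0],"turn":0.07},
  {"delta_pos":[-0.017,0.042,0],"turn":0.07},
  {"delta_pos":[-0.014,0.043,0],"turn":0.07},
  {"delta_pos":[-0.011,0.044,0],"turn":0.07},
])

```text
time_s: 1.15
ee_pos: [401.0, -134.3, 253.0]
tcp_rot: [0.0, -0.014, 1.0, 0.0]
contact_force: [1.8, 0.4, 0.1]
grip_width: 85.4
```

Request:
servo_tool([
  {"delta_pos":[-0.008,0.044,0],"turn":0.07},
  {"delta_pos":[-0.005,0.045,0],"turn":0.07},
  {"delta_pos":[-0.002,0.045,0],"turn":0.07},
  {"delta_pos":[0.001,0.045,0],"turn":0.07},
  {"delta_pos":[0.013,0.04,0],"turn":0.05},
])

```text
time_s: 1.65
ee_pos: [425.7, 86.0, 252.5]
tcp_rot: [-0.0, 0.15, 0.989, -0.0]
contact_force: [0.9, 0.4, -0.6]
grip_width: 85.2
```

```bash
python3 - <<'E'
from h import *
st(); plan([(402,267,210,65)])
E
```

```text
{'time_s': 1.65, 'joint_pos': [0.668, -0.397, -0.216, -0.0, -1.753, -2.541], 'ee_pos': [425.743, 85.975, 252.511], 'tcp_rot': [-0.0, 0.15, 0.989, -0.0], 'contact_force': [0.869, 0.374, -0.593], 'grip_width': 85.213}
(402, 267, 210, 65) 4
   [0.0191, 0.0415, 0.0106, np.float64(0.034)]
   [0.0205, 0.0408, 0.0106, np.float64(0.034)]
   [0.0219, 0.0401, 0.0106, np.float64(0.034)]
   [0.0232, 0.0393, 0.0106, np.float64(0.034)]
```

Request:
servo_tool([
  {"delta_pos":[0.0154,0.0331,0.008],"turn":-0.15},
  {"delta_pos":[0.0102,0.0351,0.008],"turn":-0.15},
  {"delta_pos":[0.0048,0.0362,0.008],"turn":-0.15},
  {"delta_pos":[-0.0006,0.0365,0.008],"turn":-0.15},
  {"delta_pos":[-0.006,0.036,0.008],"turn":-0.15},
])

```text
time_s: 2.15
ee_pos: [400.8, 266.3, 212.7]
tcp_rot: [-0.0, -0.227, 0.974, 0.0]
contact_force: [-0.0, -0.3, 0.4]
grip_width: 85.0
```

Request:
servo_tool([
  {"delta_pos":[0,0,0],"turn":-0.15},
  {"delta_pos":[0,0,0],"turn":-0.15},
  {"delta_pos":[0,0,0],"turn":-0.15},
  {"delta_pos":[0,0,0],"turn":-0.15},
  {"delta_pos":[0,0,0],"turn":-0.15},
])

```text
time_s: 2.65
ee_pos: [401.3, 264.8, 212.8]
tcp_rot: [-0.0, -0.568, 0.823, 0.0]
contact_force: [0.3, -0.4, -0.5]
grip_width: 85.3
```

Request:
servo_tool([
  {"delta_pos":[0,0,0],"turn":-0.15},
  {"delta_pos":[0,0,0],"turn":-0.15},
  {"delta_pos":[0,0,0],"turn":-0.15},
  {"delta_pos":[0,0,0],"turn":-0.15},
  {"delta_pos":[0,0,0],"turn":-0.15},
])

```text
time_s: 3.15
ee_pos: [401.3, 264.7, 212.8]
tcp_rot: [0.0, 0.83, -0.558, -0.0]
contact_force: [-0.0, -0.7, -1.3]
grip_width: 85.5
```

Request:
servo_tool([
  {"delta_pos":[0,0,0],"turn":-0.15},
  {"delta_pos":[0,0,0],"turn":-0.15},
  {"delta_pos":[0,0,0],"turn":-0.15},
  {"delta_pos":[0,0,0],"turn":-0.15},
  {"delta_pos":[0,0,0],"turn":-0.15},
])

```text
time_s: 3.65
ee_pos: [401.3, 264.7, 212.8]
tcp_rot: [0.0, 0.976, -0.216, -0.0]
contact_force: [0.2, 0.1, -0.3]
grip_width: 85.0
```

```bash
python3 - <<'E'
from h import *
st(); d=grab('wrist','wr1'); print(blobs(d,'b'),blobs(d,'o'))
E
```

```text
{'time_s': 3.65, 'joint_pos': [1.004, -0.28, -0.2, -0.0, -1.652, 0.132], 'ee_pos': [401.253, 264.742, 212.784], 'tcp_rot': [0.0, 0.976, -0.216, -0.0], 'contact_force': [0.235, 0.094, -0.339], 'grip_width': 84.961}
[([289, 160, 52, 57, 1428], [315.4, 184.3])] [([157, 0, 45, 66, 321], [181.7, 30.0]), ([122, 8, 12, 21, 36], [126.2, 20.4])]
```

View pics/wr1.png

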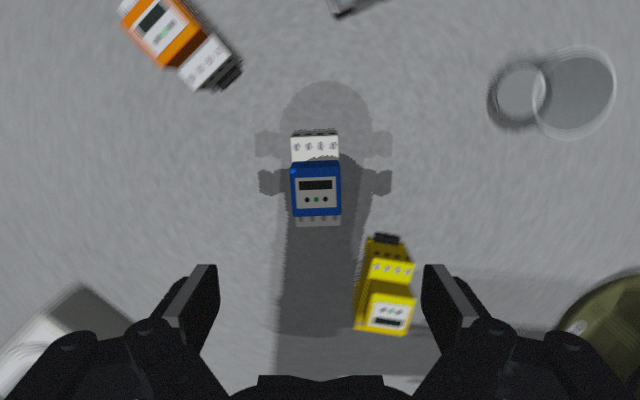

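```bash
python3 - <<'E'
from h import *
d=load('wr1'); P,R=pose()
q=onz(d,[(291,166),(340,164),(341.5,214),(292.5,217)],84)[:,:2]
print(q.round(1).tolist(),q.mean(0),[(np.round(np.linalg.norm(q[i]-q[i-1]),1),np.round(np.degrees(np.arctan2(*(q[i]-q[i-1])[::-1])),1)) for i in range(4)])
print(R.as_matrix().round(3))
m=mask(d,'b');c=max(cv2.findContours(m,0,2)[0],key=cv2.contourArea)
r=cv2.minAreaRect(onz(d,c.reshape(-1,2),84)[:,:2].astype(np.float32)); print(r)
o,v=ray(d,[(150,20)]);q=onz(d,[(126,8),(160,0),(203,35),(178,66)],84)[:,:2]; print('orange',q.round(1).tolist())
E
```

```text
[[423.8, 281.9], [407.8, 243.3], [365.7, 260.6], [381.6, 301.4]] [394.74108817 271.81486261] [(np.float64(46.5), np.float64(-24.8)), (np.float64(41.8), np.float64(-112.6)), (np.float64(45.5), np.float64(157.7)), (np.float64(43.8), np.float64(68.8))]
[[ 0.91  -0.414 -0.001]
 [-0.414 -0.91  -0.   ]
 [-0.     0.    -1.   ]]
((396.7830505371094, 271.73138427734375), (43.58786392211914, 49.77027130126953), 67.9488754272461)
orange [[586.3, 340.9], [579.7, 314.6], [544.7, 297.6], [533.7, 326.9]]
```

Request:
servo_tool([
  {"delta_pos":[0.0014,-0.0037,0.045],"turn":-0.04},
  {"delta_pos":[0,0,0.045],"turn":0},
  {"delta_pos":[0,0,0.04],"turn":0},
  {"delta_pos":[0,0,0.02],"turn":0},
  {"delta_pos":[0,0,0],"turn":0},
])

```text
time_s: 4.2
ee_pos: [402.6, 265.8, 59.4]
tcp_rot: [0.003, 0.98, -0.2, -0.002]
contact_force: [0.3, -0.5, -0.2]
grip_width: 85.2
```

Request:
servo_tool([
  {"delta_pos":[0,0,0],"turn":0},
  {"delta_pos":[0,0,0],"turn":0},
  {"delta_pos":[0,0,0],"turn":0},
  {"delta_pos":[0,0,0],"turn":0},
  {"delta_pos":[0,0,0],"turn":0},
], claw=0, force=20)

```text
time_s: 4.7
ee_pos: [404.4, 267.9, 63.7]
tcp_rot: [-0.001, 0.98, -0.199, 0.0]
contact_force: [-0.1, -0.8, 0.6]
grip_width: 12.3
```

Request:
servo_tool([
  {"delta_pos":[0,0,-0.02],"turn":0},
  {"delta_pos":[0,0,-0.04],"turn":0},
  {"delta_pos":[0,0,-0.04],"turn":0},
  {"delta_pos":[0,0,-0.01],"turn":0},
  {"delta_pos":[0,0,0],"turn":0},
])

```text
time_s: 5.2
ee_pos: [404.9, 268.4, 175.3]
tcp_rot: [-0.002, 0.98, -0.199, 0.001]
contact_force: [-1.3, 0.3, 0.6]
grip_width: 0.1
```

```bash
python3 - <<'E'
from h import *
st(); d=grab('side','si1');w=grab('wrist','wr2'); 
cv2.imwrite('pics/c3.png',np.hstack([cv2.resize(d['color'][180:330,150:350,::-1],(533,400)),w['color'][:,190:450,::-1]]))
E
```

```text
{'time_s': 5.2, 'joint_pos': [1.002, -0.275, -0.264, 0.0, -1.578, 0.168], 'ee_pos': [404.912, 268.37, 175.3], 'tcp_rot': [-0.002, 0.98, -0.199, 0.001], 'contact_force': [-1.298, 0.317, 0.604], 'grip_width': 0.061}
```

View pics/c3.png

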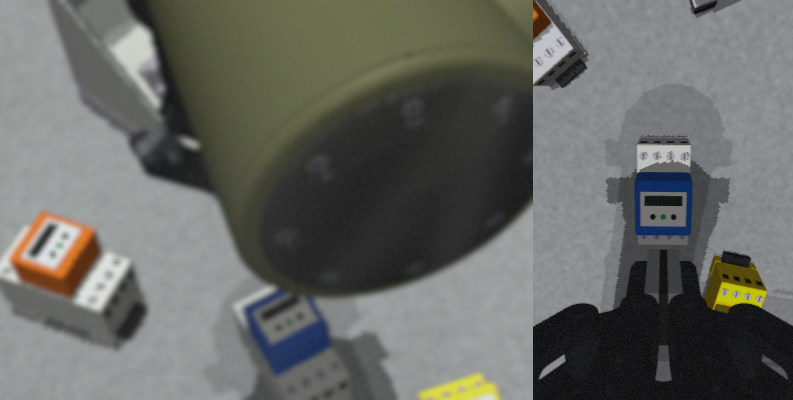

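```bash
python3 - <<'E'
from h import *
d=load('wr2'); P,R=pose()
q=onz(d,[(293,178),(348,176),(348,235),(293,236)],84)[:,:2]; print(q.mean(0),q.round(1).tolist())
m=mask(d,'b');c=max(cv2.findContours(m,0,2)[0],key=cv2.contourArea); print(cv2.boundingRect(c))
print('proj TCP',proj(d,[P]).round(1),'nose0',proj(d,[[394,272,84],[404,267.5,84]]).round(1))
s=load('si1'); print(blobs(s,'b'),'expected',proj(s,[[394,272,84]]), 'side0',blobs(load('si0'),'b')[-1])
R0=np.array(d['R']);print('cam pos tool frame',R.inv().apply(-R0.T@d['t']-P).round(1)); 
E
```

```text
[395.1451424  271.87758559] [[424.3, 281.8], [409.7, 243.5], [365.2, 261.1], [381.4, 301.2]]
(292, 172, 57, 63)
proj TCP [[322.  245.6]] nose0 [[320.9 208.4]
 [321.2 194.8]]
[([0, 259, 49, 47, 936], [26.5, 286.0]), ([243, 289, 31, 31, 297], [258.7, 308.0])] expected [[256.97263922 297.34010979]] side0 ([242, 285, 31, 34, 337], [258.7, 305.2])
cam pos tool frame [  80.    -0.7 -166.9]
```

Request:
servo_tool([
  {"delta_pos":[0,0,0],"turn":0},
  {"delta_pos":[0,0,0],"turn":0},
  {"delta_pos":[0,0,0.03],"turn":0},
  {"delta_pos":[0,0,0.04],"turn":0},
  {"delta_pos":[0,0,0.03],"turn":0},
], claw=1)

```text
time_s: 5.8
ee_pos: [403.4, 266.8, 70.0]
tcp_rot: [0.001, 0.98, -0.199, -0.001]
contact_force: [-0.1, 0.0, -0.9]
grip_width: 72.4
```

Request:
servo_tool([
  {"delta_pos":[0,0,0.014],"turn":0},
  {"delta_pos":[0,0,0],"turn":0},
  {"delta_pos":[0,0,0],"turn":0},
], claw=0.62)

```text
time_s: 6.1
ee_pos: [404.9, 267.9, 60.5]
tcp_rot: [-0.0, 0.98, -0.199, 0.001]
contact_force: [0.8, 0.2, 0.0]
grip_width: 53.1
```

```bash
python3 - <<'E'
from h import *
st(); w=grab('wrist','wr3')
E
```

```text
{'time_s': 6.1, 'joint_pos': [1.002, -0.244, -0.449, 0.001, -1.365, 0.168], 'ee_pos': [404.913, 267.942, 60.452], 'tcp_rot': [-0.0, 0.98, -0.199, 0.001], 'contact_force': [0.8, 0.184, 0.033], 'grip_width': 53.086}
```

View pics/wr3.png

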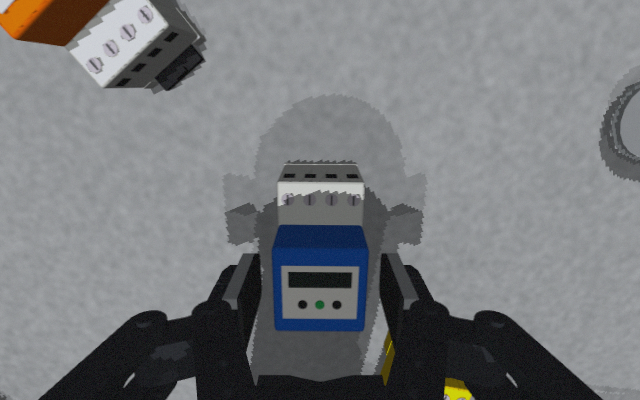

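Request:
servo_tool([
  {"delta_pos":[0,0,0],"turn":0},
  {"delta_pos":[0,0,0],"turn":0},
  {"delta_pos":[0,0,0],"turn":0},
], claw=0.45, force=40)

```text
time_s: 6.45
ee_pos: [404.6, 268.0, 60.0]
tcp_rot: [-0.001, 0.98, -0.199, 0.0]
contact_force: [-0.9, 1.0, 2.5]
grip_width: 38.2
```

```bash
python3 - <<'E'
from h import *
st(); w=grab('wrist','wr4')
for t in('wr3','wr4'):
    m=mask(load(t),'b');print([cv2.boundingRect(c) for c in cv2.findContours(m,0,2)[0] if cv2.contourArea(c)>50])
E
```

```text
{'time_s': 6.45, 'joint_pos': [1.002, -0.244, -0.449, 0.0, -1.364, 0.168], 'ee_pos': [404.591, 268.003, 60.043], 'tcp_rot': [-0.001, 0.98, -0.199, 0.0], 'contact_force': [-0.854, 1.018, 2.461], 'grip_width': 38.169}
[(272, 225, 97, 106)]
[(272, 224, 97, 107)]
```

View pics/wr4.png

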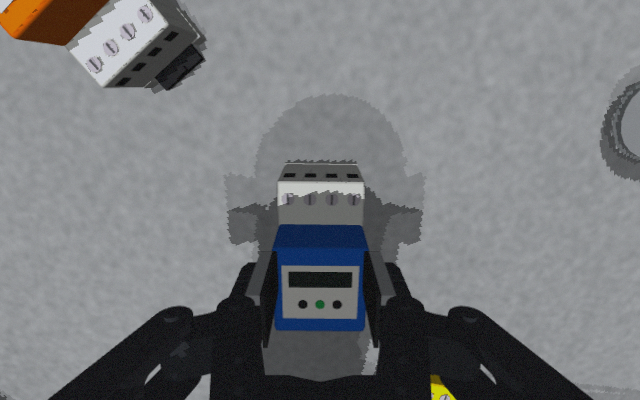

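Request:
servo_tool([
  {"delta_pos":[0,0,0],"turn":0},
  {"delta_pos":[0,0,-0.025],"turn":0},
  {"delta_pos":[-0.011,0,-0.035],"turn":0.1},
  {"delta_pos":[0,0,0],"turn":0.15},
  {"delta_pos":[0,0,0],"turn":0.15},
], claw=1)

```text
time_s: 7.0
ee_pos: [394.2, 272.5, 120.3]
tcp_rot: [-0.001, 0.92, -0.392, 0.0]
contact_force: [-0.4, 0.5, 0.1]
grip_width: 85.5
```

Request:
servo_tool([
  {"delta_pos":[0,0,0],"turn":0.15},
  {"delta_pos":[0,0,0],"turn":0.15},
  {"delta_pos":[0,0,0],"turn":0.15},
  {"delta_pos":[0,0,0],"turn":0.15},
  {"delta_pos":[0,0,0],"turn":0.15},
])

```text
time_s: 7.5
ee_pos: [394.0, 271.8, 118.9]
tcp_rot: [0.0, 0.712, -0.702, -0.0]
contact_force: [0.1, 0.7, -0.4]
grip_width: 85.6
```

Request:
servo_tool([
  {"delta_pos":[0,0,0],"turn":0.15},
  {"delta_pos":[0,0,0.01],"turn":0.15},
  {"delta_pos":[0,0,0.03],"turn":0.12},
  {"delta_pos":[0,0,0.022],"turn":0},
  {"delta_pos":[0,0,0],"turn":0},
])

```text
time_s: 8.0
ee_pos: [392.5, 270.2, 53.5]
tcp_rot: [-0.003, -0.552, 0.834, -0.001]
contact_force: [0.3, -0.1, -0.3]
grip_width: 85.5
```

Request:
servo_tool([
  {"delta_pos":[0,0,0],"turn":0},
  {"delta_pos":[0,0,0],"turn":0},
  {"delta_pos":[0,0,0],"turn":0},
  {"delta_pos":[0,0,0],"turn":0},
], claw=0, force=60)

```text
time_s: 8.4
ee_pos: [395.3, 274.1, 62.2]
tcp_rot: [0.003, -0.553, 0.833, 0.001]
contact_force: [-22.1, 2.3, 39.5]
grip_width: 28.2
```

```bash
python3 - <<'E'
from h import *
s=st();P,R=pose();y=R.apply([0,1,0]);print(np.degrees(np.arctan2(y[1],y[0])))
E
```

```text
{'time_s': 8.4, 'joint_pos': [1.028, -0.264, -0.461, 0.001, -1.366, -1.427], 'ee_pos': [395.278, 274.08, 62.226], 'tcp_rot': [0.003, -0.553, 0.833, 0.001], 'contact_force': [-22.148, 2.316, 39.452], 'grip_width': 28.238}
157.14926469504206
```

```bash
python3 - <<'E'
from h import *
st(); w=grab('wrist','wr5'); s=grab('side','si5');c=grab('scene','sc5')
cv2.imwrite('pics/c5.png',np.vstack([np.hstack([cv2.resize(c['color'][110:220,340:500,::-1],(400,275)),cv2.resize(s['color'][200:365,150:390,::-1],(400,275))]),cv2.resize(w['color'][80:,100:540,::-1],(800,582))[:310]]))
st()
E
```

```text
{'time_s': 8.4, 'joint_pos': [1.028, -0.264, -0.461, 0.001, -1.366, -1.427], 'ee_pos': [395.278, 274.08, 62.226], 'tcp_rot': [0.003, -0.553, 0.833, 0.001], 'contact_force': [-22.148, 2.316, 39.452], 'grip_width': 28.238}
{'time_s': 8.55, 'joint_pos': [1.029, -0.268, -0.454, 0.002, -1.37, -1.426], 'ee_pos': [396.634, 276.477, 68.122], 'tcp_rot': [0.007, -0.554, 0.833, 0.002], 'contact_force': [-21.811, 0.198, 50.228], 'grip_width': 5.164}
```

View pics/c5.png

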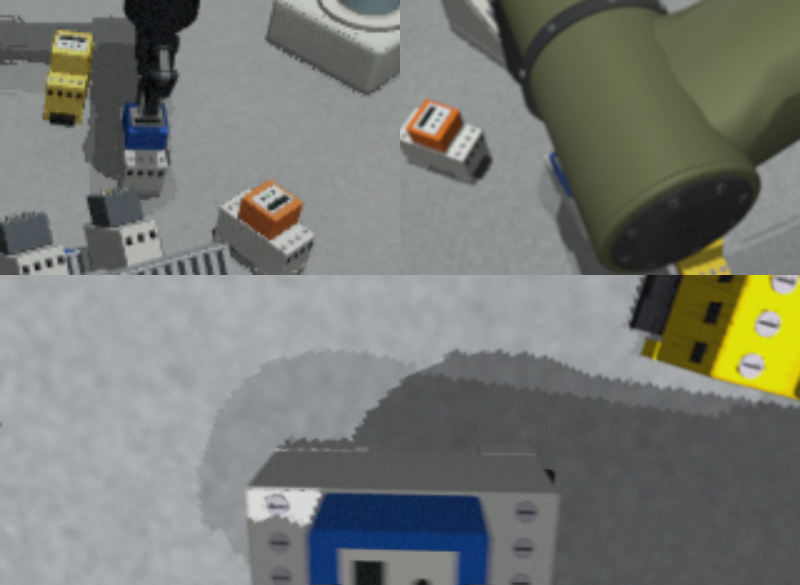

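Request:
servo_tool([
  {"delta_pos":[0,0,-0.03],"turn":0},
  {"delta_pos":[0,0,-0.03],"turn":-0.15},
  {"delta_pos":[0,0,0],"turn":-0.15},
  {"delta_pos":[0,0,0],"turn":-0.15},
  {"delta_pos":[0,0,0],"turn":-0.15},
])

```text
time_s: 9.05
ee_pos: [394.4, 272.3, 118.3]
tcp_rot: [-0.001, 0.776, -0.631, -0.0]
contact_force: [-0.6, 0.6, -0.2]
grip_width: 0.3
```

```bash
python3 - <<'E'
from h import *
s=st(); P,R=pose(); d=grab('wrist','wr6')
for z in(0,-8,-16,-19): print(z,proj(d,P+R.apply([[11,3,z],[-11,3,z],[0,0,z]])).round().tolist())
g=d['color'][:,:,:].max(2); print('dark col profile', [(r,int(g[r,300:340].min()),int(np.median(g[r,308:318]))) for r in range(215,275,4)])
print(robot.grasp_offset, [a for a in dir(robot) if a[0]!='_'])
m=mask(d,'b');c=max(cv2.findContours(m,0,2)[0],key=cv2.contourArea)
print(cv2.minAreaRect(onz(d,c.reshape(-1,2),84)[:,:2].astype(np.float32)))
m=mask(load('wr5'),'b')
cv2.imwrite('pics/c6.png',d['color'][:,:,::-1])
E
```

```text
{'time_s': 9.05, 'joint_pos': [1.027, -0.286, -0.376, -0.0, -1.479, -0.82], 'ee_pos': [394.392, 272.304, 118.339], 'tcp_rot': [-0.001, 0.776, -0.631, -0.0], 'contact_force': [-0.592, 0.582, -0.177], 'grip_width': 0.257}
0 [[327.0, 226.0], [327.0, 264.0], [321.0, 245.0]]
-8 [[328.0, 232.0], [327.0, 272.0], [322.0, 252.0]]
-16 [[328.0, 239.0], [328.0, 281.0], [322.0, 260.0]]
-19 [[328.0, 242.0], [328.0, 284.0], [322.0, 263.0]]
dark col profile [(215, 21, 25), (219, 17, 25), (223, 17, 26), (227, 16, 50), (231, 12, 126), (235, 25, 129), (239, 10, 128), (243, 106, 129), (247, 100, 127), (251, 17, 69), (255, 17, 71), (259, 17, 72), (263, 14, 71), (267, 19, 71), (271, 15, 69)]
18.700000000000003 ['IKError', 'get_state', 'grasp_offset']
((393.99835205078125, 269.7333679199219), (48.085208892822266, 46.716609954833984), 67.48321533203125)
```

View pics/c6.png

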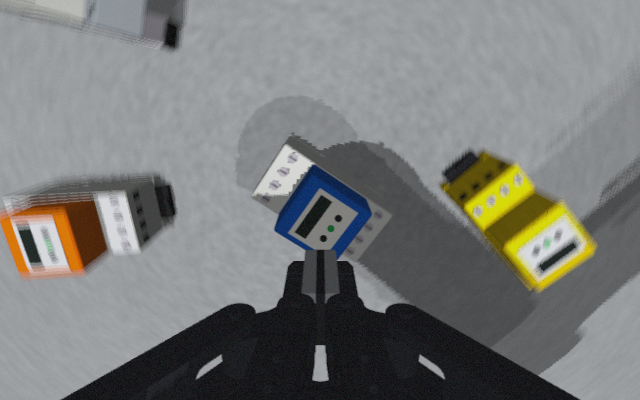

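Request:
servo_tool([
  {"delta_pos":[0,0,0],"turn":-0.15},
  {"delta_pos":[0,0,0],"turn":-0.15},
  {"delta_pos":[0,0,0],"turn":-0.15},
  {"delta_pos":[0,0,0],"turn":-0.15},
  {"delta_pos":[0,0,0],"turn":-0.15},
], claw=1)

```text
time_s: 9.6
ee_pos: [394.3, 272.1, 117.8]
tcp_rot: [-0.001, 0.953, -0.304, 0.0]
contact_force: [0.0, 0.3, -0.2]
grip_width: 72.2
```

Request:
servo_tool([
  {"delta_pos":[0,0,0],"turn":-0.15},
  {"delta_pos":[0,0,0.01],"turn":-0.077},
  {"delta_pos":[0.011,0.0007,0.03],"turn":0},
  {"delta_pos":[0,0,0.03],"turn":0},
  {"delta_pos":[0,0,0.007],"turn":0},
], claw=0.75)

```text
time_s: 10.1
ee_pos: [402.7, 265.6, 37.1]
tcp_rot: [0.002, 0.98, -0.197, -0.001]
contact_force: [-0.5, -0.6, -0.5]
grip_width: 64.1
```

Request:
servo_tool([
  {"delta_pos":[0,0,0],"turn":0},
  {"delta_pos":[0,0,0],"turn":0},
  {"delta_pos":[0,0,0],"turn":0},
  {"delta_pos":[0,0,0],"turn":0},
], claw=0, force=20)

```text
time_s: 10.5
ee_pos: [404.5, 267.6, 41.4]
tcp_rot: [-0.001, 0.981, -0.196, 0.001]
contact_force: [-0.1, 0.8, 1.2]
grip_width: 43.5
```

```bash
python3 - <<'E'
from h import *
s=st();P,R=pose();y=R.apply([0,1,0]);print(np.degrees(np.arctan2(y[1],y[0])))
E
```

```text
{'time_s': 10.5, 'joint_pos': [1.002, -0.234, -0.476, 0.0, -1.327, 0.175], 'ee_pos': [404.476, 267.637, 41.385], 'tcp_rot': [-0.001, 0.981, -0.196, 0.001], 'contact_force': [-0.14, 0.777, 1.24], 'grip_width': 43.477}
-112.56454976096272
```

```bash
python3 - <<'E'
from h import *
d=grab('wrist','wr7')
for c in cv2.findContours(mask(d,'b'),0,2)[0]:
    if cv2.contourArea(c)>50: print(cv2.boundingRect(c),cv2.approxPolyDP(c,4,True).reshape(-1,2).tolist())
E
```

```text
(266, 241, 109, 120) [[276, 241], [266, 272], [270, 358], [368, 359], [374, 271], [366, 244]]
```

Request:
servo_tool([
  {"delta_pos":[0,0,-0.02],"turn":0},
  {"delta_pos":[0,0,-0.04],"turn":0},
  {"delta_pos":[0,0,-0.04],"turn":0},
  {"delta_pos":[0,0,0],"turn":0},
  {"delta_pos":[0,0,0],"turn":0},
])

```text
time_s: 11.05
ee_pos: [404.1, 267.6, 141.1]
tcp_rot: [-0.001, 0.981, -0.196, 0.0]
contact_force: [0.4, 0.5, -3.4]
grip_width: 43.6
```

```bash
python3 - <<'E'
from h import *
d=grab('wrist','wr8'); st()
for c in cv2.findContours(mask(d,'b'),0,2)[0]:
    if cv2.contourArea(c)>50: print(cv2.boundingRect(c),cv2.approxPolyDP(c,4,True).reshape(-1,2).tolist())
E
```

```text
{'time_s': 11.1, 'joint_pos': [1.002, -0.274, -0.327, -0.001, -1.517, 0.175], 'ee_pos': [403.636, 267.034, 139.57], 'tcp_rot': [-0.0, 0.981, -0.196, -0.0], 'contact_force': [-0.211, -0.963, -1.881], 'grip_width': 43.665}
(266, 241, 109, 120) [[276, 241], [266, 272], [270, 358], [367, 359], [374, 271], [365, 242]]
```

```bash
python3 - <<'E'
from h import *
plan([(430,225,240,250),(500,100,245,266.3)])
d=load('wr8'); P,R=pose()
# PnP of nose in tool frame: module pts rel. nose-centre plane: x,y,z above back
obj=np.array([[22.5,22,54],[22.5,22,84],[-22.5,22,84],[-22.5,-22,84],[22.5,-22,84],[22.5,-22,54]],float)
img=np.array([[276,241],[266,272],[270,358],[368,359],[374,271],[366,243]],float)
for f in(obj,):
    ok,rv,tv=cv2.solvePnP(f,img,np.array(d['intrinsics'],float),np.array([d['k1'],0,0,0.]))
    Rc=np.array(d['R']); M=R.as_matrix().T@Rc.T@cv2.Rodrigues(rv)[0]; t=R.inv().apply(Rc.T@(tv.ravel()-np.array(d['t']))-P)
    pr,_=cv2.projectPoints(f,rv,tv,np.array(d['intrinsics'],float),np.array([d['k1'],0,0,0.]))
    print(M.round(3),t.round(1),np.abs(pr.reshape(-1,2)-img).max())
E
```

```text
(430, 225, 240, 250) 3
   [0.0135, 0.0096, -0.0335, np.float64(-0.015)]
   [0.0133, 0.0098, -0.0335, np.float64(-0.015)]
   [0.0132, 0.01, -0.0335, np.float64(-0.015)]
(500, 100, 245, 266.3) 3
   [0.0362, 0.0312, -0.0017, np.float64(-0.095)]
   [0.0331, 0.0345, -0.0017, np.float64(-0.095)]
   [0.0297, 0.0374, -0.0017, np.float64(-0.095)]
[[ 1.     0.008  0.004]
 [ 0.008 -1.    -0.008]
 [ 0.004  0.008 -1.   ]] [-16.4  -0.6  45.8] 1.4453334593468696
```

Request:
servo_tool([
  {"delta_pos":[0.0135,0.01,-0.035],"turn":-0.015},
  {"delta_pos":[0.0135,0.01,-0.035],"turn":-0.015},
  {"delta_pos":[0.0135,0.01,-0.035],"turn":-0.015},
  {"delta_pos":[0.036,0.031,0],"turn":-0.095},
  {"delta_pos":[0.033,0.0345,0],"turn":-0.095},
])

```text
time_s: 11.6
ee_pos: [477.4, 140.5, 244.7]
tcp_rot: [-0.0, 0.997, -0.076, -0.0]
contact_force: [1.0, 0.8, -2.4]
grip_width: 43.5
```

Request:
servo_tool([
  {"delta_pos":[0.03,0.0375,0],"turn":-0.095},
  {"delta_pos":[0,0,0],"turn":0},
  {"delta_pos":[0,0,0],"turn":0},
])

```text
time_s: 11.9
ee_pos: [500.6, 98.1, 243.2]
tcp_rot: [0.001, 0.999, -0.034, -0.001]
contact_force: [-0.4, 0.2, -2.0]
grip_width: 43.6
```

```bash
python3 - <<'E'
from h import *
st(); d=grab('wrist','wr9'); P=[]
for c in'bo':
    for s,ce in blobs(d,c): print(c,s,ce,onz(d,[ce],59.7)[0].round(1))
P,R=pose();y=R.apply([0,1,0]);print(np.degrees(np.arctan2(y[1],y[0])))
E
```

```text
{'time_s': 11.9, 'joint_pos': [0.588, -0.19, -0.069, -0.001, -1.694, 0.915], 'ee_pos': [500.62, 98.126, 243.2], 'tcp_rot': [0.001, 0.999, -0.034, -0.001], 'contact_force': [-0.391, 0.172, -2.038], 'grip_width': 43.596}
b [506, 31, 34, 86, 587] [527.4, 71.5] [ 578.9 -103.2   59.7]
b [303, 135, 45, 15, 621] [325.2, 142.4] [524.5  91.3  59.7]
b [266, 241, 109, 120, 7397] [319.6, 288.7] [358.6 108.2  59.7]
o [62, 88, 52, 61, 868] [93.2, 110.9] [571.1 314.5  59.7]
o [57, 134, 22, 10, 29] [65.6, 138.6] [546.8 349.6  59.7]
o [421, 136, 32, 13, 355] [435.9, 141.9] [517.7 -18.4  59.7]
-93.74772818310572
```

View pics/wr9.png

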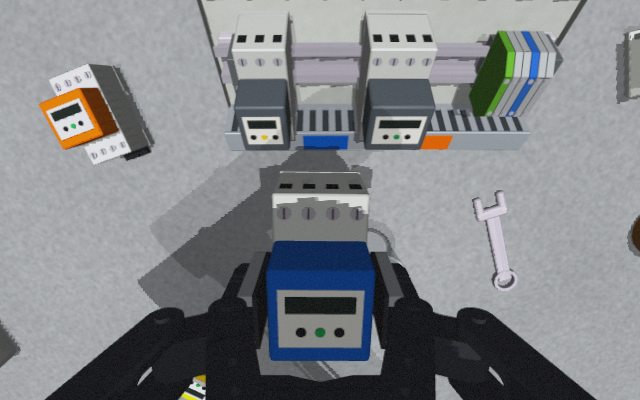

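Request:
servo_tool([
  {"delta_pos":[0.035,0.0015,0],"turn":0},
  {"delta_pos":[0.04,0.0017,0],"turn":0},
  {"delta_pos":[0.036,0.0017,0],"turn":0},
  {"delta_pos":[0,0,0.02],"turn":0},
  {"delta_pos":[0,0,0.03],"turn":0},
])

```text
time_s: 12.45
ee_pos: [612.2, 89.0, 194.2]
tcp_rot: [0.0, 1.0, -0.031, 0.0]
contact_force: [-0.0, 0.6, -1.8]
grip_width: 43.6
```

Request:
servo_tool([
  {"delta_pos":[0,0,0.03],"turn":0},
  {"delta_pos":[0,0,0.015],"turn":0},
  {"delta_pos":[0,0,0],"turn":0},
  {"delta_pos":[0,0,0],"turn":0},
])

```text
time_s: 12.85
ee_pos: [611.5, 87.9, 151.4]
tcp_rot: [0.0, 1.0, -0.031, 0.001]
contact_force: [0.5, 0.0, -0.7]
grip_width: 43.5
```

```bash
python3 - <<'E'
from h import *
st(); d=grab('wrist','wra'); 
for c in'b': print([s for s,ce in blobs(d,c)])
s=grab('scene','sca'); print(blobs(s,'b'))
E
```

```text
{'time_s': 12.85, 'joint_pos': [0.467, 0.087, 0.03, 0.001, -1.513, 1.041], 'ee_pos': [611.485, 87.914, 151.419], 'tcp_rot': [0.0, 1.0, -0.031, 0.001], 'contact_force': [0.486, 0.005, -0.69], 'grip_width': 43.479}
[[548, 212, 46, 85, 773], [266, 241, 109, 119, 7356]]
[([372, 185, 20, 26, 217], [382.2, 200.9]), ([165, 193, 14, 13, 149], [171.4, 199.0]), ([311, 223, 6, 15, 32], [313.8, 229.8]), ([548, 254, 61, 42, 999], [576.9, 275.1]), ([276, 347, 87, 53, 3512], [318.7, 376.9])]
```

Request:
servo_tool([
  {"delta_pos":[0,0.0018,0.004],"turn":0},
  {"delta_pos":[0,0,0.003],"turn":0},
  {"delta_pos":[0,0,0],"turn":0},
])

```text
time_s: 13.25
ee_pos: [610.9, 85.4, 142.6]
tcp_rot: [-0.0, 0.999, -0.032, -0.0]
contact_force: [-0.4, 0.0, -2.2]
grip_width: 43.2
```

Request:
servo_tool([
  {"delta_pos":[0,0,0.002],"turn":0},
  {"delta_pos":[0,0,0],"turn":0},
])

```text
time_s: 13.45
ee_pos: [611.0, 85.4, 140.7]
tcp_rot: [0.0, 0.999, -0.032, -0.0]
contact_force: [0.2, 0.1, -1.3]
grip_width: 43.7
```

Request:
servo_tool([
  {"delta_pos":[0,0,0.002],"turn":0},
  {"delta_pos":[0,0,0],"turn":0},
])

```text
time_s: 13.65
ee_pos: [611.3, 85.4, 140.2]
tcp_rot: [-0.0, 0.999, -0.032, 0.001]
contact_force: [-2.8, -1.0, 3.0]
grip_width: 43.6
```

Request:
servo_tool([
  {"delta_pos":[0,0,0.002],"turn":0},
  {"delta_pos":[0,0,0],"turn":0},
])

```text
time_s: 13.85
ee_pos: [611.4, 85.4, 140.1]
tcp_rot: [-0.0, 0.999, -0.032, 0.001]
contact_force: [-6.5, 0.6, 10.5]
grip_width: 43.6
```

Request:
servo_tool([
  {"delta_pos":[-0.0015,0,0],"turn":0},
  {"delta_pos":[-0.0015,0,0],"turn":0},
  {"delta_pos":[0,0,0],"turn":0},
])

```text
time_s: 14.15
ee_pos: [608.8, 85.7, 138.2]
tcp_rot: [-0.0, 0.999, -0.032, 0.001]
contact_force: [-0.7, -0.1, 4.9]
grip_width: 43.7
```

Request:
servo_tool([
  {"delta_pos":[0,0,0.001],"turn":0},
  {"delta_pos":[0,0,0],"turn":0},
])

```text
time_s: 14.35
ee_pos: [608.9, 85.7, 138.1]
tcp_rot: [-0.0, 0.999, -0.032, 0.001]
contact_force: [-1.0, 0.7, 9.0]
grip_width: 43.4
```

Request:
servo_tool([
  {"delta_pos":[0,0,0.001],"turn":0},
  {"delta_pos":[0,0,0],"turn":0},
])

```text
time_s: 14.55
ee_pos: [609.0, 85.7, 138.1]
tcp_rot: [-0.0, 0.999, -0.032, 0.002]
contact_force: [-4.5, 0.3, 12.2]
grip_width: 43.6
```

Request:
servo_tool([
  {"delta_pos":[-0.001,0,-0.0015],"turn":0},
  {"delta_pos":[-0.001,0,0],"turn":0},
  {"delta_pos":[0,0,0],"turn":0},
])

```text
time_s: 14.85
ee_pos: [607.6, 85.9, 138.1]
tcp_rot: [-0.0, 0.999, -0.032, 0.002]
contact_force: [3.3, 0.5, 6.4]
grip_width: 43.6
```

Request:
servo_tool([
  {"delta_pos":[-0.001,0,0],"turn":0},
  {"delta_pos":[-0.0005,0,0],"turn":0},
  {"delta_pos":[0,0,0],"turn":0},
])

```text
time_s: 15.15
ee_pos: [606.3, 86.0, 138.1]
tcp_rot: [-0.0, 0.999, -0.032, 0.002]
contact_force: [3.4, 0.9, 5.9]
grip_width: 43.1
```

Request:
servo_tool([
  {"delta_pos":[-0.001,0,0],"turn":0},
  {"delta_pos":[-0.0005,0,0],"turn":0},
  {"delta_pos":[0,0,0],"turn":0},
])

```text
time_s: 15.45
ee_pos: [604.7, 86.2, 138.0]
tcp_rot: [-0.0, 0.999, -0.032, 0.002]
contact_force: [4.4, 0.3, 5.6]
grip_width: 43.4
```

Request:
servo_tool([
  {"delta_pos":[-0.001,0,0],"turn":0},
  {"delta_pos":[-0.0005,0,0],"turn":0},
  {"delta_pos":[0,0,0],"turn":0},
])

```text
time_s: 15.75
ee_pos: [603.1, 86.3, 137.9]
tcp_rot: [-0.0, 0.999, -0.032, 0.002]
contact_force: [3.3, 0.9, 5.5]
grip_width: 43.2
```

Request:
servo_tool([
  {"delta_pos":[-0.001,0,0],"turn":0},
  {"delta_pos":[-0.001,0,0],"turn":0},
  {"delta_pos":[0,0,0],"turn":0},
])

```text
time_s: 16.05
ee_pos: [600.7, 86.4, 137.6]
tcp_rot: [-0.0, 0.999, -0.032, 0.002]
contact_force: [3.8, 0.1, 5.4]
grip_width: 43.1
```

```bash
cat >> h.py <<'E'
def nose(d,c='b'):
    k=max(cv2.findContours(mask(d,c),0,2)[0],key=cv2.contourArea); return cv2.boundingRect(k),cv2.approxPolyDP(k,4,True).reshape(-1,2).tolist()
E
python3 - <<'E'
from h import *
d=grab('wrist','wrb'); print(nose(d)); st()
E
```

```text
((265, 237, 111, 118), [[276, 237], [265, 273], [271, 352], [368, 353], [375, 272], [365, 238]])
{'time_s': 16.1, 'joint_pos': [0.473, 0.059, -0.025, 0.001, -1.484, 1.034], 'ee_pos': [600.761, 86.437, 137.551], 'tcp_rot': [-0.0, 0.999, -0.032, 0.002], 'contact_force': [3.273, 0.049, 5.735], 'grip_width': 43.327}
```

```bash
cat >> h.py <<'E'
def pitch(d,img):
    obj=np.array([[22.5,22,54],[22.5,22,84],[-22.5,22,84],[-22.5,-22,84],[22.5,-22,84],[22.5,-22,54]],float)
    K=np.array(d['intrinsics'],float);D=np.array([d['k1'],0,0,0.]); P,R=pose()
    ok,rv,tv=cv2.solvePnP(obj,np.array(img,float),K,D)
    Rc=np.array(d['R']); M=Rc.T@cv2.Rodrigues(rv)[0]; t=Rc.T@(tv.ravel()-np.array(d['t']))
    pt=lambda p:(M@np.array(p,float)+t)
    print('pitch',round(np.degrees(np.arcsin(M[2,0])),1),'yaw',round(np.degrees(np.arctan2(M[1,0],M[0,0])),1),'wall',pt([17.5,0,12]).round(1),'lip',pt([13,0,5]).round(1),'grip',(pt([11,0,75])-P).round(1))
E
python3 - <<'E'
from h import *
pitch(load('wra'),nose(load('wra'))[1]) if len(nose(load('wra'))[1])==6 else print(nose(load('wra')))
pitch(load('wrb'),nose(load('wrb'))[1])
E
```

```text
pitch -1.5 yaw -3.8 wall [611.3  88.4 115.4] lip [606.7  88.7 108.5] grip [ 5.7  2.2 41. ]
pitch 5.5 yaw -3.9 wall [608.9  85.9 103. ] lip [605.1  86.1  95.6] grip [-4.3  0.6 27.6]
```

Request:
servo_tool([
  {"delta_pos":[-0.002,0,0.0003],"turn":0},
  {"delta_pos":[-0.002,0,0.0004],"turn":0},
  {"delta_pos":[-0.002,0,0.0005],"turn":0},
  {"delta_pos":[-0.002,0,0.0006],"turn":0},
  {"delta_pos":[0,0,0],"turn":0},
])

```text
time_s: 16.6
ee_pos: [592.6, 87.0, 136.0]
tcp_rot: [-0.0, 0.999, -0.032, 0.002]
contact_force: [1.7, 0.6, 6.1]
grip_width: 43.7
```

```bash
python3 - <<'E'
from h import *
d=grab('wrist','wrc'); n=nose(d); print(n); pitch(d,n[1]) if len(n[1])==6 else 0; st()
E
```

```text
((265, 232, 111, 116), [[274, 233], [265, 271], [274, 347], [367, 346], [375, 282], [367, 234]])
pitch 13.3 yaw -4.0 wall [609.6  84.2 104.5] lip [606.8  84.2  96.6] grip [-3.6  0.4 28.3]
{'time_s': 16.65, 'joint_pos': [0.481, 0.038, -0.049, 0.001, -1.48, 1.027], 'ee_pos': [592.569, 86.97, 135.956], 'tcp_rot': [-0.0, 0.999, -0.032, 0.001], 'contact_force': [2.438, 1.043, 6.838], 'grip_width': 43.586}
```

Request:
servo_tool([
  {"delta_pos":[0,0,-0.0008],"turn":0},
  {"delta_pos":[-0.001,0,0.0002],"turn":0},
  {"delta_pos":[-0.001,0,0.0003],"turn":0},
  {"delta_pos":[0,0,0],"turn":0},
])

```text
time_s: 17.05
ee_pos: [589.9, 86.8, 135.5]
tcp_rot: [-0.0, 0.999, -0.032, 0.001]
contact_force: [2.3, 0.3, 6.1]
grip_width: 43.3
```

Request:
servo_tool([
  {"delta_pos":[-0.001,0,0.0002],"turn":0},
  {"delta_pos":[-0.001,0,0.0003],"turn":0},
  {"delta_pos":[0,0,0],"turn":0},
])

```text
time_s: 17.35
ee_pos: [587.9, 87.0, 134.9]
tcp_rot: [-0.0, 0.999, -0.032, 0.001]
contact_force: [2.1, 0.3, 5.6]
grip_width: 43.5
```

```bash
python3 - <<'E'
from h import *
d=grab('wrist','wrd'); n=nose(d); print(n); pitch(d,n[1]) if len(n[1])==6 else 0; st()
E
```

```text
((265, 231, 111, 116), [[274, 232], [265, 271], [274, 345], [365, 346], [375, 283], [367, 233]])
pitch 14.4 yaw -4.4 wall [606.1  83.9 103.7] lip [603.5  83.8  95.8] grip [-3.5  0.6 28.2]
{'time_s': 17.4, 'joint_pos': [0.484, 0.028, -0.061, 0.0, -1.481, 1.023], 'ee_pos': [587.913, 86.957, 134.926], 'tcp_rot': [-0.0, 0.999, -0.032, 0.0], 'contact_force': [2.373, 0.285, 6.225], 'grip_width': 43.215}
```

Request:
servo_tool([
  {"delta_pos":[-0.001,0,0.0003],"turn":0},
  {"delta_pos":[-0.001,0,0.0003],"turn":0},
  {"delta_pos":[0,0,0],"turn":0},
])

```text
time_s: 17.7
ee_pos: [585.9, 87.1, 134.3]
tcp_rot: [-0.0, 0.999, -0.032, 0.0]
contact_force: [1.3, 0.7, 6.2]
grip_width: 43.2
```

Request:
servo_tool([
  {"delta_pos":[-0.001,0,0.0003],"turn":0},
  {"delta_pos":[-0.001,0,0.0003],"turn":0},
  {"delta_pos":[0,0,0],"turn":0},
])

```text
time_s: 18.0
ee_pos: [583.8, 87.2, 133.6]
tcp_rot: [-0.0, 0.999, -0.032, 0.0]
contact_force: [2.1, 0.0, 4.6]
grip_width: 43.4
```

```bash
python3 - <<'E'
from h import *
d=grab('wrist','wre'); n=nose(d); print(n); pitch(d,n[1]) if len(n[1])==6 else 0; st()
E
```

```text
((264, 229, 113, 114), [[274, 230], [264, 276], [274, 342], [365, 342], [376, 277], [367, 230]])
pitch 16.6 yaw -4.0 wall [605.7  85.8 103.7] lip [603.4  86.   95.7] grip [-2.3  0.4 28.6]
{'time_s': 18.05, 'joint_pos': [0.488, 0.018, -0.074, 0.0, -1.478, 1.019], 'ee_pos': [583.839, 87.225, 133.606], 'tcp_rot': [-0.0, 0.999, -0.032, 0.0], 'contact_force': [2.685, -0.004, 4.429], 'grip_width': 43.515}
```

Request:
servo_tool([
  {"delta_pos":[0,0,0],"turn":0},
  {"delta_pos":[0,0,0],"turn":0},
  {"delta_pos":[0,0,-0.005],"turn":0},
  {"delta_pos":[0,0,-0.03],"turn":0},
  {"delta_pos":[0,0,-0.04],"turn":0},
], claw=0.65)

```text
time_s: 18.55
ee_pos: [582.2, 86.9, 206.6]
tcp_rot: [0.001, 0.999, -0.032, -0.003]
contact_force: [1.4, 1.2, 1.1]
grip_width: 55.9
```

```bash
python3 - <<'E'
from h import *
d=grab('wrist','wrf'); print(nose(d)); st()
s=grab('side','sif'); print(blobs(s,'b')); s=grab('scene','scf'); print(blobs(s,'b'))
P,R=pose()
u=np.array([.998,-.064,0]);v=np.array([.064,.998,0]);O=np.array([590.7,36.8,98]);c,s_=np.cos(np.radians(40)),np.sin(np.radians(40))
X=c*u+[0,0,s_];Z=-s_*u+[0,0,c]
pts=[O+x*X+y*v+z*Z for x,y,z in((22.5,72.5,42),(22.5,72.5,72),(-22.5,72.5,72),(-22.5,28.5,72),(22.5,28.5,72),(22.5,28.5,42))]
print('seated expect wrist',proj(d,pts).round().tolist()); print('scene',proj(load('scf'),pts).round().tolist()); print('side',proj(load('sif'),pts).round().tolist())
E
```

```text
((284, 201, 71, 68), [[287, 202], [284, 239], [289, 267], [293, 240], [346, 240], [349, 268], [352, 202]])
{'time_s': 18.6, 'joint_pos': [0.488, 0.012, 0.069, 0.003, -1.622, 1.019], 'ee_pos': [585.133, 86.6, 216.626], 'tcp_rot': [-0.0, 0.999, -0.032, 0.004], 'contact_force': [-1.545, -1.078, 7.037], 'grip_width': 55.477}
[([184, 95, 23, 21, 133], [194.1, 105.0]), ([413, 104, 12, 8, 76], [418.5, 107.2]), ([224, 106, 16, 24, 228], [232.2, 117.6]), ([250, 106, 7, 7, 25], [252.9, 109.2]), ([233, 161, 30, 28, 203], [245.2, 176.3]), ([257, 205, 16, 15, 117], [264.3, 212.1]), ([0, 259, 42, 47, 388], [16.9, 289.7])]
[([357, 189, 26, 18, 298], [370.2, 197.9]), ([165, 193, 14, 13, 150], [171.4, 199.0]), ([311, 223, 6, 15, 32], [313.8, 229.8]), ([548, 254, 61, 42, 995], [576.9, 275.2]), ([276, 347, 87, 53, 3510], [318.7, 376.9])]
seated expect wrist [[286.0, 204.0], [284.0, 244.0], [289.0, 269.0], [348.0, 269.0], [353.0, 244.0], [351.0, 204.0]]
scene [[382.0, 201.0], [379.0, 188.0], [372.0, 188.0], [355.0, 192.0], [361.0, 193.0], [364.0, 206.0]]
side [[233.0, 178.0], [238.0, 174.0], [252.0, 192.0], [267.0, 179.0], [253.0, 162.0], [248.0, 166.0]]
```

Request:
servo_tool([
  {"delta_pos":[-0.03,-0.0005,0],"turn":0},
  {"delta_pos":[-0.032,-0.0005,0],"turn":0},
  {"delta_pos":[0,0,0.02],"turn":0},
  {"delta_pos":[0,0,0.03],"turn":0},
  {"delta_pos":[0,0,0],"turn":0},
], claw=0)

```text
time_s: 19.2
ee_pos: [519.0, 91.8, 153.1]
tcp_rot: [0.001, 0.999, -0.032, -0.004]
contact_force: [-0.6, -0.6, -0.8]
grip_width: 0.2
```

```bash
python3 - <<'E'
from h import *
st()
E
```

```text
{'time_s': 19.2, 'joint_pos': [0.555, -0.146, -0.194, -0.003, -1.531, 0.952], 'ee_pos': [519.034, 91.813, 153.146], 'tcp_rot': [0.001, 0.999, -0.032, -0.004], 'contact_force': [-0.556, -0.577, -0.793], 'grip_width': 0.244}
```

Request:
servo_tool([
  {"delta_pos":[0,0,0.015],"turn":0},
  {"delta_pos":[0,0,0.008],"turn":0},
  {"delta_pos":[0,0,0],"turn":0},
])

```text
time_s: 19.5
ee_pos: [521.4, 92.0, 134.2]
tcp_rot: [0.0, 0.999, -0.032, -0.001]
contact_force: [-0.3, 0.7, 0.2]
grip_width: -0.1
```

Request:
servo_tool([
  {"delta_pos":[0.001,0,0.003],"turn":0},
  {"delta_pos":[0.001,0,0.003],"turn":0},
  {"delta_pos":[0,0,0],"turn":0},
])

```text
time_s: 19.8
ee_pos: [524.0, 92.1, 129.2]
tcp_rot: [-0.0, 0.999, -0.032, -0.0]
contact_force: [-0.4, 0.2, -0.8]
grip_width: -0.1
```

Request:
servo_tool([
  {"delta_pos":[0.001,0,0.002],"turn":0},
  {"delta_pos":[0.001,0,0.001],"turn":0},
  {"delta_pos":[0,0,0],"turn":0},
])

```text
time_s: 20.1
ee_pos: [525.9, 91.9, 126.2]
tcp_rot: [0.0, 0.999, -0.032, -0.0]
contact_force: [-0.3, -0.4, -0.3]
grip_width: 0.0
```

Request:
servo_tool([
  {"delta_pos":[0.001,0,0.002],"turn":0},
  {"delta_pos":[0.001,0,0.002],"turn":0},
  {"delta_pos":[0,0,0],"turn":0},
])

```text
time_s: 20.4
ee_pos: [525.0, 91.7, 122.2]
tcp_rot: [0.0, 0.999, -0.032, -0.003]
contact_force: [-15.7, 2.3, 7.3]
grip_width: 0.3
```

Request:
servo_tool([
  {"delta_pos":[0.001,0,0.002],"turn":0},
  {"delta_pos":[0.001,0,0.001],"turn":0},
  {"delta_pos":[0,0,0],"turn":0},
])

```text
time_s: 20.7
ee_pos: [523.8, 91.6, 119.0]
tcp_rot: [0.001, 0.999, -0.031, -0.007]
contact_force: [-31.1, 3.4, 15.2]
grip_width: 0.2
```

Request:
servo_tool([
  {"delta_pos":[0.001,0,0.001],"turn":0},
  {"delta_pos":[0.001,0,0.001],"turn":0},
  {"delta_pos":[0,0,0],"turn":0},
])

```text
time_s: 21.0
ee_pos: [522.8, 91.6, 116.7]
tcp_rot: [0.001, 0.999, -0.031, -0.01]
contact_force: [-46.1, 7.1, 21.4]
grip_width: -0.2
```

Request:
servo_tool([
  {"delta_pos":[-0.003,0,-0.01],"turn":0},
  {"delta_pos":[0,0,-0.02],"turn":0},
  {"delta_pos":[0.01,0,-0.005],"turn":0},
  {"delta_pos":[0.005,0,0],"turn":0},
  {"delta_pos":[0,0,0],"turn":0},
])

```text
time_s: 21.5
ee_pos: [543.9, 90.7, 151.5]
tcp_rot: [0.0, 0.999, -0.032, -0.001]
contact_force: [0.2, -0.6, -0.2]
grip_width: -0.1
```

```bash
cat >> h.py <<'E'
def seated(d,v0,c):
    u=np.array([.998,-.064,0]);v=np.array([.064,.998,0]);O=np.array([590.7,36.8,98]);c_,s_=np.cos(np.radians(40)),np.sin(np.radians(40))
    X=c_*u+[0,0,s_];Z=-s_*u+[0,0,c_]
    pts=[O+x*X+(y+v0)*v+z*Z for x,y,z in((22.5,22,42),(22.5,22,72),(-22.5,22,72),(-22.5,-22,72),(22.5,-22,72),(22.5,-22,42))]
    print('exp',proj(d,pts).round(1).tolist()); print('got',nose(d,c))
E
python3 - <<'E'
from h import *
st(); d=grab('wrist','wrg'); seated(d,50.5,'b')
for n in('scene','side'):
    d=grab(n,n+'g'); seated(d,50.5,'b'); print(blobs(d,'b'))
E
```

```text
{'time_s': 21.5, 'joint_pos': [0.529, -0.087, -0.144, -0.001, -1.516, 0.977], 'ee_pos': [543.866, 90.723, 151.468], 'tcp_rot': [0.0, 0.999, -0.032, -0.001], 'contact_force': [0.161, -0.626, -0.155], 'grip_width': -0.125}
exp [[277.1, 167.1], [273.0, 220.0], [282.1, 258.1], [360.1, 258.0], [369.7, 219.9], [365.2, 167.0]]
got ((276, 173, 93, 85), [[281, 173], [276, 226], [284, 256], [304, 256], [289, 253], [286, 232], [358, 232], [355, 253], [336, 256], [359, 256], [368, 225], [365, 175]])
exp [[381.7, 201.1], [378.9, 188.5], [371.6, 187.9], [354.6, 192.4], [361.4, 193.1], [364.2, 205.9]]
got ((276, 347, 87, 53), [[345, 347], [276, 363], [283, 399], [362, 399]])
[([355, 189, 26, 17, 273], [369.0, 197.1]), ([165, 193, 14, 13, 149], [171.4, 199.0]), ([311, 223, 6, 15, 32], [313.8, 229.8]), ([548, 254, 61, 42, 999], [576.9, 275.2]), ([276, 347, 87, 53, 3513], [318.8, 376.9])]
exp [[232.6, 177.8], [237.9, 173.8], [251.8, 191.6], [266.6, 179.4], [253.1, 162.1], [247.5, 166.2]]
got ((0, 259, 46, 47), [[41, 261], [15, 291], [0, 289], [0, 299], [27, 305], [39, 276], [45, 274]])
[([215, 116, 14, 18, 121], [221.8, 126.0]), ([237, 170, 29, 23, 137], [247.2, 182.3]), ([257, 205, 15, 15, 98], [264.3, 212.1]), ([0, 259, 46, 47, 858], [25.2, 286.3])]
```

Request:
servo_tool([
  {"delta_pos":[-0.01,0,-0.04],"turn":0},
  {"delta_pos":[-0.03,0,-0.04],"turn":0},
  {"delta_pos":[-0.03,0,-0.02],"turn":0},
  {"delta_pos":[0,0,0],"turn":0},
  {"delta_pos":[0,0,0],"turn":0},
], claw=1)

```text
time_s: 22.15
ee_pos: [473.6, 95.6, 252.8]
tcp_rot: [-0.001, 1.0, -0.031, 0.001]
contact_force: [-0.7, -0.2, -0.5]
grip_width: 72.0
```

```bash
python3 - <<'E'
from h import *
st(); d=grab('wrist','wrh'); seated(d,50.5,'b'); print(blobs(d,'b'),blobs(d,'o'))
for n,v in(('left dark',96.5),('mid dark',0)):
    u=np.array([.998,-.064,0]);vv=np.array([.064,.998,0]);O=np.array([590.7,36.8,98]);c_,s_=np.cos(np.radians(40)),np.sin(np.radians(40));X=c_*u+[0,0,s_];Z=-s_*u+[0,0,c_]
    w=18 if v else 22
    q=proj(d,[O+x*X+(y+v)*vv+z*Z for x,y,z in((22.5,0,42),(22.5,0,72),(-22.5,0,72),(0,-w,72),(0,w,72))]); print(n,q.round(1).tolist())
    g=cv2.cvtColor(d['color'],cv2.COLOR_RGB2GRAY); cc=int(round(q[1][0])); r0=int(q[0][1])-12
    print(r0,g[r0:r0+85,cc-3:cc+4].mean(1).astype(int).tolist())
d2=grab('side','sih'); seated(d2,50.5,'b'); print(blobs(d2,'b'))
E
```

```text
{'time_s': 22.15, 'joint_pos': [0.618, -0.264, -0.114, -0.001, -1.719, 0.89], 'ee_pos': [473.604, 95.583, 252.755], 'tcp_rot': [-0.001, 1.0, -0.031, 0.001], 'contact_force': [-0.72, -0.242, -0.516], 'grip_width': 72.049}
exp [[290.8, 39.2], [288.7, 66.1], [293.1, 115.1], [349.8, 115.2], [354.5, 66.2], [352.3, 39.2]]
got ((290, 44, 65, 78), [[294, 44], [290, 71], [295, 114], [301, 121], [343, 121], [351, 104], [352, 45]])
[([500, 0, 34, 85, 582], [521.4, 39.4]), ([290, 44, 65, 78, 3184], [322.3, 75.0])] [([38, 57, 64, 61, 401], [81.5, 86.5]), ([41, 79, 10, 16, 37], [45.9, 86.1]), ([50, 96, 16, 16, 51], [55.6, 103.7]), ([400, 108, 49, 15, 574], [425.9, 115.4])]
left dark [[257.3, 39.3], [252.9, 66.2], [262.2, 115.2], [282.8, 92.4], [233.1, 92.6]]
27 [166, 166, 166, 167, 167, 167, 167, 167, 166, 167, 167, 166, 166, 94, 74, 74, 73, 75, 74, 76, 75, 75, 76, 75, 74, 75, 76, 75, 75, 74, 75, 75, 76, 76, 76, 75, 76, 86, 105, 109, 87, 74, 71, 73, 72, 71, 72, 73, 88, 154, 190, 192, 163, 94, 30, 31, 29, 30, 30, 29, 30, 31, 152, 190, 191, 191, 192, 190, 191, 181, 157, 138, 133, 141, 168, 187, 190,
[... 214 characters left out ...]
5, 75, 75, 75, 75, 76, 75, 76, 75, 75, 76, 75, 75, 76, 76, 76, 75, 77, 76, 83, 104, 112, 96, 78, 72, 72, 73, 73, 72, 74, 73, 143, 191, 191, 182, 133, 31, 30, 30, 31, 32, 32, 31, 31, 111, 172, 191, 191, 190, 191, 191, 190, 178, 159, 149, 158, 175, 188, 190, 191, 191, 191, 126, 70, 70, 71, 71]
exp [[232.6, 177.8], [237.9, 173.8], [251.8, 191.6], [266.6, 179.4], [253.1, 162.1], [247.5, 166.2]]
got ((184, 87, 66, 47), [[222, 87], [184, 106], [220, 133], [236, 123], [235, 109], [249, 104]])
[([184, 87, 66, 47, 1553], [217.2, 109.0]), ([413, 104, 12, 7, 72], [418.3, 107.0]), ([238, 164, 28, 29, 190], [249.5, 178.9]), ([258, 206, 15, 15, 98], [264.7, 212.8]), ([0, 259, 41, 47, 382], [16.6, 290.0])]
```

```bash
python3 - <<'E'
from h import *
d=load('wrh')
for nm,c in(('mid',392),('blue',322),('left',257)):
    col=d['color'][27:128,c-3:c+4].mean(1).astype(int); print(nm,[(27+i,*x) for i,x in enumerate(col.tolist()) if i==0 or np.abs(np.array(x)-col[i-1]).max()>12])
row=d['color'][95,270:380].astype(int); print([(270+i,*x) for i,x in enumerate(row.tolist()) if i==0 or np.abs(np.array(x)-row[i-1]).max()>25])
# body upper end and white body edges above nose: rows 0..50
for nm,c in(('mid',392),('blue',322),('left',257)):
    col=d['color'][0:50,c-12:c-8].mean(1).astype(int); print(nm,[(i,*x) for i,x in enumerate(col.tolist()) if i==0 or np.abs(np.array(x)-col[i-1]).max()>15])
E
```

```text
mid [(27, 166, 168, 165), (40, 111, 114, 113), (41, 70, 76, 82), (65, 98, 105, 112), (67, 90, 98, 105), (68, 73, 80, 86), (76, 145, 146, 144), (77, 193, 192, 187), (80, 126, 125, 122), (81, 30, 32, 32), (89, 113, 114, 111), (90, 174, 173, 169), (91, 192, 191, 186), (96, 176, 185, 173), (97, 127, 160, 131), (98, 71, 144, 94), (100, 81, 149, 101), (101, 133, 167, 138), (102, 180, 186, 176), (107, 124, 124, 124), (108, 66, 72, 78), (114, 98, 102, 107), (115, 126, 131, 136), (123, 117, 121, 124), (124, 141, 144, 147)]
blue [(27, 160, 161, 159), (43, 133, 138, 153), (44, 11, 76, 170), (69, 26, 92, 193), (70, 46, 115, 213), (72, 26, 90, 187), (73, 14, 72, 162), (80, 98, 121, 170), (81, 166, 171, 180), (82, 187, 187, 183), (84, 124, 125, 121), (85, 35, 43, 40), (86, 22, 31, 28), (93, 153, 153, 149), (94, 184, 184, 180), (100, 127, 152, 130), (101, 69, 125, 85), (102, 51, 118, 73), (104, 108, 140, 114), (105, 155, 159, 152), (109, 134, 142, 152), (110, 60, 82, 137), (111, 12, 60, 133), (116, 15, 50, 108), (117, 13, 60, 135), (122, 81, 97, 126), (123, 106, 108, 114), (124, 130, 132, 135)]
lef
[... 575 characters left out ...]
(284, 18, 32, 29), (287, 96, 94, 93), (288, 127, 130, 128), (289, 94, 95, 95), (290, 62, 62, 64), (293, 21, 57, 123), (298, 126, 135, 169), (299, 184, 182, 180), (346, 143, 152, 174), (347, 48, 87, 158), (348, 20, 68, 159), (352, 57, 69, 108), (353, 70, 73, 76), (359, 28, 32, 32), (368, 163, 162, 160), (369, 192, 191, 185)]
mid [(0, 175, 175, 172), (8, 203, 205, 209), (10, 176, 177, 175), (40, 109, 111, 112), (41, 68, 75, 80)]
blue [(0, 47, 48, 49), (5, 115, 116, 114), (6, 168, 168, 167), (12, 199, 202, 205), (14, 177, 180, 179), (15, 161, 164, 160), (43, 134, 138, 153), (44, 13, 77, 172)]
left [(0, 176, 176, 174), (8, 202, 206, 209), (10, 172, 175, 171), (40, 96, 99, 102), (41, 69, 75, 82)]
```

```bash
python3 - <<'E'
from h import *
plan([(560,320,235,285)])
E
```

```text
(560, 320, 235, 285) 5
   [0.0144, -0.046, 0.0032, np.float64(-0.065)]
   [0.0173, -0.0449, 0.0032, np.float64(-0.065)]
   [0.0202, -0.0437, 0.0032, np.float64(-0.065)]
   [0.023, -0.0423, 0.0032, np.float64(-0.065)]
   [0.0257, -0.0407, 0.0032, np.float64(-0.065)]
```

Request:
servo_tool([
  {"delta_pos":[0.0144,-0.046,0.003],"turn":-0.065},
  {"delta_pos":[0.0173,-0.045,0.003],"turn":-0.065},
  {"delta_pos":[0.02,-0.0437,0.003],"turn":-0.065},
  {"delta_pos":[0.023,-0.0423,0.003],"turn":-0.065},
  {"delta_pos":[0.0257,-0.0407,0.003],"turn":-0.065},
], claw=1)

```text
time_s: 22.75
ee_pos: [560.8, 321.5, 234.7]
tcp_rot: [0.001, 0.991, 0.131, -0.001]
contact_force: [0.9, -1.3, 1.1]
grip_width: 85.7
```

Request:
servo_tool([
  {"delta_pos":[0,0,0],"turn":0},
  {"delta_pos":[0,0,0],"turn":0},
])

```text
time_s: 22.95
ee_pos: [560.2, 320.6, 233.0]
tcp_rot: [0.002, 0.991, 0.13, -0.003]
contact_force: [-0.7, 0.7, 0.9]
grip_width: 85.2
```

```bash
python3 - <<'E'
from h import *
st(); d=grab('wrist','wri'); print(nose(d,'o'),blobs(d,'o'))
m=mask(d,'o')
k=max(cv2.findContours(cv2.morphologyEx(m,cv2.MORPH_CLOSE,np.ones((25,25))),0,2)[0],key=cv2.contourArea)
k=cv2.approxPolyDP(k,4,True).reshape(-1,2); print(k.tolist()); print(onz(d,k,84)[:,:2].round(1).tolist())
P,R=pose();y=R.apply([0,1,0]);print(np.degrees(np.arctan2(y[1],y[0])))
E
```

```text
{'time_s': 22.95, 'joint_pos': [0.829, 0.173, 0.272, -0.0, -1.677, 1.003], 'ee_pos': [560.182, 320.573, 232.993], 'tcp_rot': [0.002, 0.991, 0.13, -0.003], 'contact_force': [-0.705, 0.708, 0.88], 'grip_width': 85.233}
((296, 140, 48, 51), [[298, 140], [297, 190], [342, 190], [341, 140]]) [([296, 140, 48, 51, 925], [318.8, 166.6])]
[[298, 140], [297, 190], [342, 190], [341, 140]]
[[585.8, 347.2], [540.3, 337.0], [551.1, 296.4], [595.6, 310.2]]
-75.06369164308676
```

Request:
servo_tool([
  {"delta_pos":[0.01,0.0005,0.045],"turn":0},
  {"delta_pos":[0.0078,0.0004,0.045],"turn":0},
  {"delta_pos":[0,0,0.045],"turn":0},
  {"delta_pos":[0,0,0.04],"turn":0},
  {"delta_pos":[0,0,0.016],"turn":0},
], claw=0.8)

```text
time_s: 23.5
ee_pos: [575.7, 321.2, 42.2]
tcp_rot: [0.001, 0.992, 0.129, -0.003]
contact_force: [0.2, 0.2, -0.8]
grip_width: 68.7
```

Request:
servo_tool([
  {"delta_pos":[0,0,0],"turn":0},
  {"delta_pos":[0,0,0],"turn":0},
  {"delta_pos":[0,0,0],"turn":0},
  {"delta_pos":[0,0,0],"turn":0},
  {"delta_pos":[0,0,0],"turn":0},
], claw=0, force=20)

```text
time_s: 24.0
ee_pos: [578.6, 324.6, 48.8]
tcp_rot: [-0.001, 0.991, 0.13, 0.002]
contact_force: [-0.2, 1.2, 3.1]
grip_width: 43.2
```

```bash
python3 - <<'E'
from h import *
st(); plan([(555,285,160,285),(560,200,250,275),(580,60,250,266.3),(607.1,-14.5,243,266.3)])
E
```

```text
{'time_s': 24.0, 'joint_pos': [0.812, 0.24, 0.013, 0.001, -1.34, 1.02], 'ee_pos': [578.645, 324.642, 48.813], 'tcp_rot': [-0.001, 0.991, 0.13, 0.002], 'contact_force': [-0.199, 1.229, 3.079], 'grip_width': 43.213}
(555, 285, 160, 285) 3
   [-0.011, 0.0107, -0.0371, np.float64(-0.0)]
   [-0.011, 0.0107, -0.0371, np.float64(-0.0)]
   [-0.011, 0.0107, -0.0371, np.float64(-0.0)]
(560, 200, 250, 275) 2
   [-0.0086, 0.0417, -0.045, np.float64(0.087)]
   [-0.0049, 0.0423, -0.045, np.float64(0.087)]
(580, 60, 250, 266.3) 4
   [0.0019, 0.0353, 0.0, np.float64(0.038)]
   [0.0033, 0.0352, 0.0, np.float64(0.038)]
   [0.0046, 0.0351, 0.0, np.float64(0.038)]
   [0.0059, 0.0349, 0.0, np.float64(0.038)]
(607.1, -14.5, 243, 266.3) 2
   [0.0159, 0.0363, 0.0035, np.float64(-0.0)]
   [0.0159, 0.0363, 0.0035, np.float64(-0.0)]
```

Request:
servo_tool([
  {"delta_pos":[0,0,-0.02],"turn":0},
  {"delta_pos":[-0.011,0.01,-0.045],"turn":0},
  {"delta_pos":[-0.011,0.01,-0.045],"turn":0},
  {"delta_pos":[-0.011,0.012,-0.045],"turn":0},
  {"delta_pos":[-0.009,0.042,-0.045],"turn":0.087},
])

```text
time_s: 24.5
ee_pos: [554.8, 250.8, 240.5]
tcp_rot: [-0.001, 0.996, 0.088, 0.001]
contact_force: [2.3, -0.5, -1.5]
grip_width: 43.4
```

Request:
servo_tool([
  {"delta_pos":[-0.005,0.042,0],"turn":0.087},
  {"delta_pos":[0.002,0.035,0],"turn":0.038},
  {"delta_pos":[0.003,0.035,0],"turn":0.038},
  {"delta_pos":[0.0045,0.035,0],"turn":0.038},
  {"delta_pos":[0.006,0.035,0],"turn":0.038},
])

```text
time_s: 25.0
ee_pos: [577.4, 66.8, 237.6]
tcp_rot: [-0.0, 0.999, -0.033, -0.0]
contact_force: [0.9, -1.1, -2.4]
grip_width: 43.4
```

Request:
servo_tool([
  {"delta_pos":[0.012,0.035,0],"turn":0},
  {"delta_pos":[0.01,0.033,0],"turn":0},
  {"delta_pos":[0,0,0],"turn":0},
])

```text
time_s: 25.3
ee_pos: [595.3, -4.8, 237.4]
tcp_rot: [0.0, 0.999, -0.034, -0.0]
contact_force: [-1.2, 0.7, -3.2]
grip_width: 43.4
```

```bash
python3 - <<'E'
from h import *
st(); plan([(603.5,-14.6,200,266.3)]); d=grab('wrist','wrj'); n=nose(d,'o'); print(n); 
E
```

```text
{'time_s': 25.3, 'joint_pos': [0.329, 0.034, 0.131, 0.0, -1.669, 1.173], 'ee_pos': [595.347, -4.787, 237.367], 'tcp_rot': [0.0, 0.999, -0.034, -0.0], 'contact_force': [-1.157, 0.735, -3.167], 'grip_width': 43.359}
(603.5, -14.6, 200, 266.3) 1
   [0.0088, 0.0092, 0.0374, np.float64(-0.004)]
((269, 234, 104, 114), [[276, 235], [269, 261], [273, 346], [366, 346], [372, 264], [362, 235]])
```

Request:
servo_tool([
  {"delta_pos":[0.0088,0.0092,0.01],"turn":0},
  {"delta_pos":[0,0,0.035],"turn":0},
  {"delta_pos":[0,0,0.03],"turn":0},
  {"delta_pos":[0,0,0.01],"turn":0},
  {"delta_pos":[0,0,0],"turn":0},
])

```text
time_s: 25.85
ee_pos: [602.2, -11.2, 150.5]
tcp_rot: [0.001, 0.999, -0.032, -0.002]
contact_force: [-1.2, -3.4, -3.7]
grip_width: 43.2
```

```bash
python3 - <<'E'
from h import *
st()
E
```

```text
{'time_s': 25.85, 'joint_pos': [0.314, 0.052, -0.008, 0.0, -1.515, 1.193], 'ee_pos': [602.206, -11.237, 150.46], 'tcp_rot': [0.001, 0.999, -0.032, -0.002], 'contact_force': [-1.197, -3.391, -3.741], 'grip_width': 43.174}
```

Request:
servo_tool([
  {"delta_pos":[0.001,0.002,0],"turn":0},
  {"delta_pos":[0,0,0],"turn":0},
])

```text
time_s: 26.05
ee_pos: [605.3, -12.4, 154.3]
tcp_rot: [-0.001, 0.999, -0.032, 0.001]
contact_force: [-1.2, 0.5, -2.7]
grip_width: 43.2
```

Request:
servo_tool([
  {"delta_pos":[0,0,0.002],"turn":0},
  {"delta_pos":[0,0,0],"turn":0},
])

```text
time_s: 26.25
ee_pos: [604.6, -12.5, 151.0]
tcp_rot: [-0.001, 0.999, -0.032, 0.0]
contact_force: [0.5, 0.2, -2.9]
grip_width: 43.3
```

Request:
servo_tool([
  {"delta_pos":[0,0,0.002],"turn":0},
  {"delta_pos":[0,0,0],"turn":0},
])

```text
time_s: 26.45
ee_pos: [604.2, -12.9, 148.3]
tcp_rot: [-0.0, 0.999, -0.032, -0.0]
contact_force: [-0.3, -0.0, -2.2]
grip_width: 43.3
```

Request:
servo_tool([
  {"delta_pos":[0,0.0015,0.0015],"turn":0},
  {"delta_pos":[0,0,0],"turn":0},
])

```text
time_s: 26.65
ee_pos: [604.2, -14.5, 147.3]
tcp_rot: [-0.0, 0.999, -0.032, 0.0]
contact_force: [-0.4, 1.3, -1.5]
grip_width: 43.3
```

Request:
servo_tool([
  {"delta_pos":[0,0,0.0015],"turn":0},
  {"delta_pos":[0,0,0],"turn":0},
])

```text
time_s: 26.85
ee_pos: [604.4, -14.4, 147.1]
tcp_rot: [-0.0, 0.999, -0.032, 0.001]
contact_force: [-3.8, 2.1, 4.9]
grip_width: 43.1
```

Request:
servo_tool([
  {"delta_pos":[0,0,0.0015],"turn":0},
  {"delta_pos":[0,0,0],"turn":0},
])

```text
time_s: 27.05
ee_pos: [604.6, -14.5, 147.0]
tcp_rot: [-0.0, 0.999, -0.032, 0.001]
contact_force: [-5.9, 2.7, 9.4]
grip_width: 43.2
```

Request:
servo_tool([
  {"delta_pos":[-0.0015,0,0],"turn":0},
  {"delta_pos":[-0.0015,0,0],"turn":0},
  {"delta_pos":[0,0,0],"turn":0},
])

```text
time_s: 27.35
ee_pos: [602.1, -14.4, 145.5]
tcp_rot: [-0.0, 0.999, -0.032, 0.002]
contact_force: [-0.1, 1.3, 6.2]
grip_width: 43.1
```

Request:
servo_tool([
  {"delta_pos":[0,0,0.001],"turn":0},
  {"delta_pos":[0,0,0],"turn":0},
])

```text
time_s: 27.55
ee_pos: [602.2, -14.4, 145.5]
tcp_rot: [-0.0, 0.999, -0.032, 0.002]
contact_force: [-2.4, 2.5, 8.9]
grip_width: 43.6
```

Request:
servo_tool([
  {"delta_pos":[-0.0015,0,-0.001],"turn":0},
  {"delta_pos":[-0.002,0,0],"turn":0},
  {"delta_pos":[-0.002,0,0],"turn":0},
  {"delta_pos":[-0.002,0,0],"turn":0},
  {"delta_pos":[-0.001,0,0],"turn":0},
])

```text
time_s: 28.05
ee_pos: [593.4, -13.7, 144.8]
tcp_rot: [-0.0, 0.999, -0.032, 0.001]
contact_force: [4.5, 1.8, 6.2]
grip_width: 43.5
```

Request:
servo_tool([
  {"delta_pos":[-0.002,0,0.0002],"turn":0},
  {"delta_pos":[-0.002,0,0.0003],"turn":0},
  {"delta_pos":[-0.002,0,0.0004],"turn":0},
  {"delta_pos":[0,0,0],"turn":0},
])

```text
time_s: 28.45
ee_pos: [587.2, -13.2, 143.7]
tcp_rot: [-0.0, 0.999, -0.032, 0.001]
contact_force: [1.6, 1.5, 6.1]
grip_width: 43.2
```

```bash
python3 - <<'E'
from h import *
d=load('wrj');n=nose(d,'o');pitch(d,n[1])
d=grab('wrist','wrk'); n=nose(d,'o'); print(n); pitch(d,n[1]) if len(n[1])==6 else 0; st()
E
```

```text
pitch 0.2 yaw -4.9 wall [596.9  -3.6 194.1] lip [592.5  -3.1 187.1] grip [  3.    9.1 113.4]
((268, 225, 105, 112), [[275, 226], [268, 261], [275, 335], [364, 335], [372, 271], [364, 226]])
pitch 12.9 yaw -4.6 wall [604.4 -15.  104.3] lip [601.6 -14.8  96.4] grip [-3.1  0.6 20.5]
{'time_s': 28.5, 'joint_pos': [0.319, 0.007, -0.066, 0.0, -1.496, 1.188], 'ee_pos': [587.199, -13.183, 143.739], 'tcp_rot': [-0.0, 0.999, -0.032, 0.001], 'contact_force': [1.806, 2.363, 5.602], 'grip_width': 43.478}
```

Request:
servo_tool([
  {"delta_pos":[-0.001,0.0003,-0.0005],"turn":0},
  {"delta_pos":[-0.0015,0,0.0004],"turn":0},
  {"delta_pos":[-0.0015,0,0.0004],"turn":0},
  {"delta_pos":[-0.0015,0,0.0004],"turn":0},
  {"delta_pos":[0,0,0],"turn":0},
])

```text
time_s: 29.0
ee_pos: [581.0, -13.5, 142.4]
tcp_rot: [0.0, 0.999, -0.032, -0.0]
contact_force: [1.6, 1.0, 4.1]
grip_width: 43.2
```

```bash
python3 - <<'E'
from h import *
d=grab('wrist','wrl'); n=nose(d,'o'); print(n); pitch(d,n[1]) if len(n[1])==6 else 0; st()
E
```

```text
((268, 223, 105, 111), [[276, 224], [268, 261], [275, 332], [365, 332], [372, 270], [365, 225]])
pitch 14.5 yaw -4.2 wall [600.4 -16.2 103.2] lip [597.8 -16.2  95.3] grip [-2.6  0.4 20.1]
{'time_s': 29.05, 'joint_pos': [0.322, -0.007, -0.083, 0.0, -1.495, 1.184], 'ee_pos': [581.051, -13.437, 142.42], 'tcp_rot': [0.0, 0.999, -0.032, -0.0], 'contact_force': [1.123, -0.107, 4.467], 'grip_width': 43.24}
```

Sliding as before; about 1–4 mm more until the wall bottoms.

Request:
servo_tool([
  {"delta_pos":[-0.0012,0.0002,0.0004],"turn":0},
  {"delta_pos":[-0.0012,0,0.0004],"turn":0},
  {"delta_pos":[-0.0012,0,0.0004],"turn":0},
  {"delta_pos":[-0.0012,0,0.0004],"turn":0},
  {"delta_pos":[0,0,0],"turn":0},
])

```text
time_s: 29.55
ee_pos: [576.4, -13.1, 140.9]
tcp_rot: [-0.0, 0.999, -0.032, 0.0]
contact_force: [1.5, 1.8, 4.6]
grip_width: 43.1
```

```bash
python3 - <<'E'
from h import *
d=grab('wrist','wrm'); n=nose(d,'o'); print(n); pitch(d,n[1]) if len(n[1])==6 else 0; st()
E
```

```text
((268, 220, 106, 110), [[275, 221], [268, 271], [276, 329], [364, 328], [373, 263], [365, 222]])
pitch 18.7 yaw -3.9 wall [601.2 -12.9 104.3] lip [599.2 -12.5  96.3] grip [-1.6  0.2 21. ]
{'time_s': 29.6, 'joint_pos': [0.325, -0.019, -0.098, -0.0, -1.492, 1.181], 'ee_pos': [576.39, -13.106, 140.92], 'tcp_rot': [-0.0, 0.999, -0.032, 0.0], 'contact_force': [0.933, 1.055, 5.387], 'grip_width': 43.229}
```

Request:
servo_tool([
  {"delta_pos":[0,0,0],"turn":0},
  {"delta_pos":[0,0,0],"turn":0},
  {"delta_pos":[0,0,-0.005],"turn":0},
  {"delta_pos":[0,0,-0.03],"turn":0},
  {"delta_pos":[0,0,-0.035],"turn":0},
], claw=0.65)

```text
time_s: 30.1
ee_pos: [575.3, -13.5, 209.8]
tcp_rot: [0.001, 0.999, -0.032, -0.002]
contact_force: [0.5, 0.3, 1.5]
grip_width: 55.6
```

```bash
python3 - <<'E'
from h import *
d=grab('wrist','wrn'); seated(d,-50.5,'o'); seated(d,50.5,'b'); print(blobs(d,'b')); st()
E
```

```text
exp [[287.4, 201.6], [285.3, 241.3], [290.3, 266.5], [348.6, 266.3], [353.4, 241.2], [351.1, 201.5]]
got ((286, 208, 66, 59), [[350, 210], [287, 210], [291, 265], [294, 249], [344, 250], [347, 265]])
exp [[142.2, 201.9], [130.2, 241.4], [157.3, 266.4], [215.0, 266.5], [197.3, 241.4], [205.1, 201.8]]
got ((128, 209, 88, 60), [[136, 216], [128, 251], [137, 258], [146, 249], [195, 249], [206, 261], [204, 266], [213, 266], [215, 259], [206, 245], [210, 221], [202, 210], [146, 209]])
[([385, 146, 11, 57, 420], [390.7, 173.6]), ([381, 205, 11, 19, 99], [386.2, 213.8]), ([128, 209, 88, 60, 3305], [171.0, 232.4])]
{'time_s': 30.15, 'joint_pos': [0.325, -0.024, 0.037, 0.003, -1.626, 1.181], 'ee_pos': [577.712, -14.135, 218.314], 'tcp_rot': [0.0, 0.999, -0.033, 0.003], 'contact_force': [-1.348, -1.286, 6.168], 'grip_width': 55.395}
```

Request:
servo_tool([
  {"delta_pos":[-0.025,-0.0005,0],"turn":0},
  {"delta_pos":[-0.026,-0.0005,0],"turn":0},
  {"delta_pos":[0,0,0.03],"turn":0},
  {"delta_pos":[0,0,0.03],"turn":0},
  {"delta_pos":[0,0,0.01],"turn":0},
], claw=0)

```text
time_s: 30.65
ee_pos: [523.7, -9.0, 137.4]
tcp_rot: [0.0, 0.999, -0.032, -0.003]
contact_force: [0.6, 0.3, -1.2]
grip_width: 0.1
```

Request:
servo_tool([
  {"delta_pos":[0,0,0.003],"turn":0},
  {"delta_pos":[0,0,0.003],"turn":0},
  {"delta_pos":[0,0,0],"turn":0},
])

```text
time_s: 30.95
ee_pos: [526.2, -8.9, 135.8]
tcp_rot: [-0.0, 0.999, -0.032, 0.001]
contact_force: [-0.1, -0.1, -0.0]
grip_width: -0.4
```

Request:
servo_tool([
  {"delta_pos":[0,0,0.002],"turn":0},
  {"delta_pos":[0,0,0.002],"turn":0},
  {"delta_pos":[0,0,0],"turn":0},
])

```text
time_s: 31.25
ee_pos: [525.6, -8.9, 130.8]
tcp_rot: [-0.0, 0.999, -0.032, -0.0]
contact_force: [0.1, -0.9, -0.4]
grip_width: -0.3
```

Request:
servo_tool([
  {"delta_pos":[0.001,0,0.002],"turn":0},
  {"delta_pos":[0.001,0,0.002],"turn":0},
  {"delta_pos":[0,0,0],"turn":0},
])

```text
time_s: 31.55
ee_pos: [527.5, -9.1, 126.4]
tcp_rot: [0.0, 0.999, -0.032, -0.0]
contact_force: [0.4, -0.1, -0.1]
grip_width: 0.0
```

Request:
servo_tool([
  {"delta_pos":[0.001,0,0.002],"turn":0},
  {"delta_pos":[0.001,0,0.001],"turn":0},
  {"delta_pos":[0,0,0],"turn":0},
])

```text
time_s: 31.85
ee_pos: [529.3, -9.4, 126.8]
tcp_rot: [0.0, 0.999, -0.032, 0.0]
contact_force: [-11.7, 2.2, 13.8]
grip_width: 0.1
```

```bash
python3 - <<'E'
from h import *
st(); d=grab('wrist','wro'); seated(d,-50.5,'o')
E
```

```text
{'time_s': 31.85, 'joint_pos': [0.363, -0.144, -0.241, 0.001, -1.473, 1.143], 'ee_pos': [529.316, -9.435, 126.821], 'tcp_rot': [0.0, 0.999, -0.032, 0.0], 'contact_force': [-11.712, 2.226, 13.78], 'grip_width': 0.051}
exp [[270.1, 161.5], [264.2, 223.8], [276.6, 266.9], [366.4, 266.7], [379.6, 223.6], [373.2, 161.4]]
got ((265, 165, 113, 101), [[273, 165], [265, 225], [278, 264], [291, 262], [282, 259], [278, 234], [364, 234], [359, 260], [348, 261], [363, 264], [377, 223], [371, 167]])
```

Request:
servo_tool([
  {"delta_pos":[0.001,0,0.0012],"turn":0},
  {"delta_pos":[0.001,0,0.0012],"turn":0},
  {"delta_pos":[0,0,0],"turn":0},
])

```text
time_s: 32.2
ee_pos: [530.4, -9.6, 127.1]
tcp_rot: [0.0, 0.999, -0.032, 0.0]
contact_force: [-22.9, 5.7, 27.8]
grip_width: 0.1
```

Request:
servo_tool([
  {"delta_pos":[0.0005,0,0.0006],"turn":0},
  {"delta_pos":[0,0,0],"turn":0},
  {"delta_pos":[0,0,0],"turn":0},
])

```text
time_s: 32.5
ee_pos: [530.5, -9.6, 127.1]
tcp_rot: [0.0, 0.999, -0.032, -0.0]
contact_force: [-26.2, 5.7, 31.8]
grip_width: 0.5
```

```bash
python3 - <<'E'
from h import *
st(); d=grab('wrist','wrp'); seated(d,-50.5,'o')
E
```

```text
{'time_s': 32.5, 'joint_pos': [0.362, -0.14, -0.237, 0.001, -1.474, 1.146], 'ee_pos': [530.458, -9.631, 127.126], 'tcp_rot': [0.0, 0.999, -0.032, -0.0], 'contact_force': [-26.226, 5.718, 31.803], 'grip_width': 0.49}
exp [[270.1, 163.9], [264.3, 226.3], [276.5, 268.6], [366.0, 268.5], [379.1, 226.2], [372.8, 163.9]]
got ((265, 166, 113, 101), [[272, 166], [265, 224], [277, 264], [290, 263], [282, 261], [278, 234], [364, 234], [359, 261], [349, 262], [363, 265], [377, 223], [371, 168]])
```

Request:
servo_tool([
  {"delta_pos":[-0.004,0,-0.005],"turn":0},
  {"delta_pos":[-0.01,0,-0.03],"turn":0},
  {"delta_pos":[0,-0.04,-0.025],"turn":0},
  {"delta_pos":[0,-0.04,0],"turn":0},
  {"delta_pos":[0.008,-0.02,0.01],"turn":0},
])

```text
time_s: 33.05
ee_pos: [533.5, 93.5, 173.5]
tcp_rot: [-0.001, 0.999, -0.032, 0.002]
contact_force: [0.6, -0.3, -1.4]
grip_width: 0.1
```

```bash
python3 - <<'E'
from h import *
st(); plan([(536,91,150,266.3)]); d=grab('wrist','wrq'); seated(d,-50.5,'o'); seated(d,50.5,'b')
E
```

```text
{'time_s': 33.05, 'joint_pos': [0.545, -0.122, -0.136, 0.0, -1.551, 0.963], 'ee_pos': [533.498, 93.496, 173.514], 'tcp_rot': [-0.001, 0.999, -0.032, 0.002], 'contact_force': [0.569, -0.265, -1.414], 'grip_width': 0.146}
(536, 91, 150, 266.3) 1
   [0.0027, 0.0023, 0.0235, np.float64(0.001)]
exp [[467.9, 139.9], [481.0, 184.6], [453.0, 226.1], [523.6, 226.0], [566.0, 184.8], [546.1, 140.3]]
got ((449, 141, 105, 80), [[449, 212], [453, 220], [511, 220], [466, 220], [457, 211], [473, 188], [544, 191], [553, 180], [542, 148], [534, 141], [464, 141], [468, 180]])
exp [[285.1, 139.6], [281.9, 184.4], [288.7, 226.0], [360.4, 226.1], [368.9, 184.5], [364.9, 139.6]]
got ((276, 143, 93, 80), [[282, 144], [276, 183], [290, 222], [302, 222], [288, 215], [288, 192], [349, 192], [361, 201], [368, 188], [361, 145]])
```

Request:
servo_tool([
  {"delta_pos":[0.0,0.002,0.02],"turn":0},
  {"delta_pos":[0,0,0.017],"turn":0},
  {"delta_pos":[0,0,0],"turn":0},
  {"delta_pos":[0,0,0],"turn":0},
])

```text
time_s: 33.5
ee_pos: [532.6, 88.6, 134.1]
tcp_rot: [0.0, 0.999, -0.032, -0.0]
contact_force: [-0.9, -0.7, 0.3]
grip_width: 0.2
```

```bash
python3 - <<'E'
from h import *
st(); d=grab('wrist','wrr'); seated(d,-50.5,'o'); seated(d,50.5,'b')
E
```

```text
{'time_s': 33.5, 'joint_pos': [0.538, -0.116, -0.203, 0.0, -1.485, 0.968], 'ee_pos': [532.562, 88.574, 134.147], 'tcp_rot': [0.0, 0.999, -0.032, -0.0], 'contact_force': [-0.859, -0.673, 0.258], 'grip_width': 0.248}
exp [[491.7, 151.2], [511.1, 209.4], [470.7, 253.8], [555.3, 253.3], [617.3, 209.0], [587.8, 151.5]]
got ((471, 153, 142, 99), [[471, 247], [555, 250], [608, 212], [612, 205], [587, 155], [493, 154], [493, 183], [503, 197], [496, 197], [501, 203], [495, 221], [484, 222], [487, 228]])
exp [[265.1, 151.4], [259.0, 209.9], [272.1, 254.5], [358.9, 254.3], [369.5, 209.7], [364.3, 151.2]]
got ((261, 158, 108, 96), [[269, 158], [261, 213], [274, 252], [304, 253], [280, 250], [274, 224], [356, 224], [353, 249], [336, 250], [356, 253], [368, 215], [364, 160]])
```

Request:
servo_tool([
  {"delta_pos":[0.001,-0.0025,0.003],"turn":0},
  {"delta_pos":[0.001,0,0.002],"turn":0},
  {"delta_pos":[0.001,0,0.0015],"turn":0},
  {"delta_pos":[0,0,0],"turn":0},
])

```text
time_s: 33.95
ee_pos: [535.7, 91.2, 127.7]
tcp_rot: [-0.0, 0.999, -0.032, 0.0]
contact_force: [-1.5, 0.4, 1.4]
grip_width: -0.3
```

Request:
servo_tool([
  {"delta_pos":[0.0015,0,0.002],"turn":0},
  {"delta_pos":[0,0,0],"turn":0},
])

```text
time_s: 34.15
ee_pos: [537.2, 91.1, 128.1]
tcp_rot: [-0.0, 0.999, -0.032, 0.001]
contact_force: [-8.7, 1.1, 13.2]
grip_width: -0.1
```

Request:
servo_tool([
  {"delta_pos":[0.0015,0,0.0018],"turn":0},
  {"delta_pos":[0,0,0],"turn":0},
])

```text
time_s: 34.35
ee_pos: [538.5, 91.0, 128.6]
tcp_rot: [-0.0, 0.999, -0.032, 0.001]
contact_force: [-16.3, 3.5, 22.9]
grip_width: 0.1
```

Request:
servo_tool([
  {"delta_pos":[0.0015,0,0.0018],"turn":0},
  {"delta_pos":[0,0,0],"turn":0},
])

```text
time_s: 34.55
ee_pos: [538.7, 90.9, 128.5]
tcp_rot: [-0.0, 1.0, -0.031, 0.0]
contact_force: [-28.8, 5.0, 32.6]
grip_width: 0.2
```

```bash
python3 - <<'E'
from h import *
st(); d=grab('wrist','wrs'); seated(d,50.5,'b')
E
```

```text
{'time_s': 34.55, 'joint_pos': [0.535, -0.099, -0.196, 0.0, -1.472, 0.973], 'ee_pos': [538.656, 90.931, 128.532], 'tcp_rot': [-0.0, 1.0, -0.031, 0.0], 'contact_force': [-28.811, 5.007, 32.598], 'grip_width': 0.172}
exp [[270.4, 167.2], [264.6, 229.0], [276.7, 270.3], [365.2, 270.3], [377.8, 229.0], [371.8, 167.2]]
got ((267, 169, 111, 99), [[274, 169], [267, 228], [279, 267], [289, 264], [283, 261], [280, 237], [364, 237], [360, 263], [351, 264], [364, 267], [377, 229], [372, 171]])
```

Request:
servo_tool([
  {"delta_pos":[-0.004,0,-0.005],"turn":0},
  {"delta_pos":[-0.015,0,-0.03],"turn":0},
  {"delta_pos":[-0.025,0.01,-0.04],"turn":0},
  {"delta_pos":[-0.025,0.04,-0.03],"turn":0},
  {"delta_pos":[0,0,0],"turn":0},
])

```text
time_s: 35.1
ee_pos: [471.3, 47.5, 230.0]
tcp_rot: [-0.002, 0.999, -0.033, 0.005]
contact_force: [0.5, 0.3, 1.4]
grip_width: -0.2
```

Request:
servo_tool([
  {"delta_pos":[0,0,0],"turn":0},
  {"delta_pos":[0,0,0],"turn":0},
  {"delta_pos":[0,0,0],"turn":0},
  {"delta_pos":[0,0,0],"turn":0},
])

```text
time_s: 35.5
ee_pos: [470.9, 49.6, 222.3]
tcp_rot: [0.001, 0.999, -0.032, -0.001]
contact_force: [-1.3, -0.4, 0.4]
grip_width: 0.0
```

```bash
python3 - <<'E'
from h import *
st(); d=grab('wrist','wrt'); s=grab('side','sit'); sc=grab('scene','sct')
for c,v in(('o',-50.5),('b',50.5)): seated(d,v,c)
print(blobs(s,'b'),blobs(s,'o'))
for nm,v in(('left',96.5),('blue',50.5),('mid',0),('orange',-50.5)):
    u=np.array([.998,-.064,0]);vv=np.array([.064,.998,0]);O=np.array([590.7,36.8,98]);c_,s_=np.cos(np.radians(40)),np.sin(np.radians(40));X=c_*u+[0,0,s_];Z=-s_*u+[0,0,c_]
    q=proj(d,[O+x*X+v*vv+z*Z for x,z in((22.5,42),(22.5,72),(-22.5,72))]);c=int(q[1:,0].mean()); r=max(int(q[0][1])-12,0)
    col=d['color'][r:int(q[2][1])+12,c-3:c+4].mean(1).astype(int); print(nm,q[:,1].round(1),[(r+i,*x) for i,x in enumerate(col.tolist()) if i and np.abs(np.array(x)-col[i-1]).max()>28])
w=cv2.resize(d['color'][0:160,160:560,::-1],(800,320),interpolation=2)
a=cv2.resize(s['color'][120:240,180:340,::-1],(373,280),interpolation=2); b=cv2.resize(sc['color'][130:300,150:410,::-1],(427,280),interpolation=2)
cv2.imwrite('pics/fin.png',np.vstack([w,np.hstack([a,b])]))
E
```

```text
{'time_s': 35.5, 'joint_pos': [0.533, -0.297, -0.195, -0.0, -1.674, 0.974], 'ee_pos': [470.904, 49.647, 222.34], 'tcp_rot': [0.001, 0.999, -0.032, -0.001], 'contact_force': [-1.347, -0.376, 0.4], 'grip_width': 0.015}
exp [[373.2, 33.2], [377.5, 63.7], [368.7, 118.7], [431.8, 118.8], [452.2, 64.0], [442.5, 33.6]]
got ((358, 35, 92, 90), [[375, 35], [377, 66], [370, 109], [361, 110], [358, 124], [403, 124], [407, 116], [430, 116], [449, 65], [441, 36]])
exp [[213.7, 33.7], [205.4, 64.2], [223.1, 119.1], [286.4, 118.8], [280.3, 63.7], [283.1, 33.3]]
got ((208, 34, 88, 92), [[216, 35], [208, 66], [224, 115], [246, 116], [249, 124], [295, 124], [294, 110], [286, 109], [283, 36]])
[([184, 87, 73, 47, 1749], [220.3, 109.3]), ([413, 104, 12, 8, 76], [418.3, 107.2]), ([237, 164, 29, 28, 185], [249.3, 179.0]), ([257, 205, 16, 16, 126], [264.5, 212.2]), ([0, 259, 41, 47, 382], [16.7, 289.8])] [([413, 119, 14, 15, 125], [420.6, 127.6]), ([272, 140, 24, 24, 83], [282.3, 152.5]), ([289, 180, 13, 13, 69], [295.5, 186.0])]
left [ 34.1  64.5 119.2] [(35, 85, 90, 95), (75, 107, 112, 115), (76, 197, 19
[... 550 characters left out ...]
5, 128, 150)]
mid [ 33.2  63.6 118.8] [(34, 89, 94, 97), (75, 167, 167, 164), (76, 198, 197, 192), (79, 136, 134, 130), (80, 30, 36, 34), (89, 61, 64, 62), (90, 173, 172, 167), (98, 125, 155, 128), (99, 71, 136, 90), (103, 126, 152, 130), (104, 166, 168, 162), (109, 129, 131, 130), (110, 74, 79, 82), (117, 111, 115, 120)]
orange [ 33.4  63.8 118.8] [(34, 142, 127, 115), (35, 197, 98, 34), (75, 201, 145, 124), (76, 200, 199, 193), (79, 163, 162, 157), (80, 59, 64, 60), (81, 29, 35, 32), (90, 151, 151, 146), (91, 198, 197, 192), (98, 166, 182, 165), (99, 106, 159, 120), (103, 132, 171, 140), (104, 185, 190, 180), (110, 200, 125, 88), (111, 199, 89, 10), (117, 156, 96, 65), (118, 152, 118, 99)]
```

View pics/fin.png

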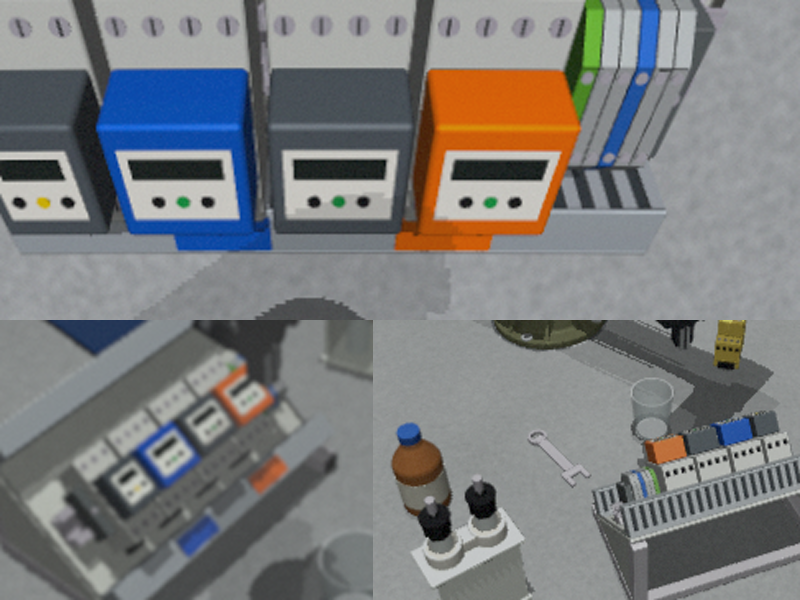

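```bash
python3 -c "
from plant import ticket
print(ticket.close_job())"
```

```text
the job is handed in; nothing more can be done
None
```

Both modules are on the rail, each above its own colour's marker plate, and the job was handed in at about 35.7 s with the gripper clear. Nothing reported the clip travel itself. That the clips snapped home is inferred from how the modules sit.

**How it was done:**
- I gripped each nose across its sides, because the tool cannot tilt.
- I lowered the lip behind the rail's upper edge and drew the module footwards until it tilted in the jaws and bottomed.
- I then let go, so the foot dropped, and pressed it home with shut fingers, using about 40–45 N.

**Last checks:**
- In the last wrist picture, the edges, labels and displays of both noses line up with the fixed dark-nosed modules to within about one pixel (under 1 mm).
- The rack, bottle, beaker and spanner look undisturbed in the last side and scene pictures. I did not measure their positions again.

**What went wrong or disagreed:**
- The fingertips sit about 20 mm behind the reported tool point. My first three grasps of the blue module therefore missed or pressed on top of its nose, with up to about 54 N at the wrist.
- The first press on the blue module slipped down the edge of its nose, at about 51 N, and left the module leaning about 2 degrees. A second press straight into the rail squared it.
- The orange module sat the same way after release, until it was pressed.

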